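# Fetch the hemmed-in calibration weight for a balance check

### The job

The balance is due for its check, but the big calibration weight stands against the bench timer, hemmed in by the blue-capped bottle, the red-lidded jar and the dropper bottle. First clear all three onto the grey side mat, each standing upright, then stand the big weight in the middle of the balance pan and let go of it, and finally put each of the three back upright, off the mat, on the very spot where that one stood at the start. Knock nothing over and leave the small weight where it is.

Things in the scene. Friction and masses are not known exactly. Their poses are not given: they have to be found in the camera images.
- big_weight: The larger of the two pale metal calibration weights: an upright cylinder 27 mm in diameter with a knob on top, 48 mm high overall, 0.2 kg. At the start it stands on the worktop about 8 mm in front of the timer. Origin: centre of its underside; z up. Can be gripped across its body or by the knob.
- capped_bottle: Translucent screw-cap bottle with a blue cap, standing upright: 48 mm in diameter, 96 mm high, straight-sided up to about 60 mm; 0.12 kg. Origin: centre of its underside; z up. One of the three things round the big weight; which of them stands in front, left or right changes. (A bottle like it stands fixed at the back of the bench and is no part of the job.)
- lidded_jar: Sample jar with a red screw lid (fixed on) and brown-red contents, standing upright: 52 mm in diameter, 72 mm high; 0.11 kg. Origin: centre of its underside; z up. One of the three things round the big weight.
- dropper_bottle: Small dropper bottle with a pointed red top, standing upright: body 40 mm in diameter and 68 mm high, 106 mm high with the top; 0.09 kg. Origin: centre of its underside; z up. One of the three things round the big weight.
- bench_timer: White bench timer with a display, standing upright and fixed to the worktop: 24 mm deep (its x), 66 mm wide (its y), 62 mm high. Origin: centre of its underside; its own -x is its front. In its own frame (x, y) the big weight stands near (-34, 0) mm, and the three other things near (-57, +40), (-57, -40) and (-122, 0) mm, in any arrangement; the one at (-122, 0), in front, stands most in the way and is best moved first. Nothing else stands between these.
- side_mat: Plain grey flat mat, fixed, 260 mm (its x) by 120 mm (its y), 4 mm thick: the side area. Origin: centre of its underside, so things on it stand 4 mm above the worktop. It lies to the left or to the right of the group; the balance lies on the other side.
- balance: White laboratory balance, fixed: housing 185 mm (its x) by 150 mm (its y), 38 mm high, with a round bare steel pan 90 mm in diameter whose top is 48 mm above the worktop. Origin: on the worktop exactly under the middle of the pan (the housing reaches 118 mm to its -x, where the display is, and 68 mm to its +x). The pan does not move under load.
- small_weight: The smaller calibration weight of the same shape, 18 mm in diameter, 29 mm high, 0.05 kg, standing loose on the worktop behind the group and to its right. Not wanted: leave it. Origin: centre of its underside.

How it is judged:
On the way, in this order (a step that is already met when the one before it is completed fails the run):
1. the bottle, the jar and the dropper bottle all stand on the side mat at once, let go (x of capped_bottle in the frame of side_mat between -0.12 and 0.12 m and y of capped_bottle in the frame of side_mat between -0.05 and 0.05 m and z of each of capped_bottle, lidded_jar, dropper_bottle in the frame of side_mat below 0.01 m and angle between each of capped_bottle, lidded_jar, dropper_bottle's own z axis and vertical below 0.15 rad and linear speed of each of capped_bottle, lidded_jar, dropper_bottle below 0.03 m/s and contact force between each of capped_bottle, lidded_jar, dropper_bottle and the fingers below 0.1 N and x of lidded_jar in the frame of side_mat between -0.12 and 0.12 m and y of lidded_jar in the frame of side_mat between -0.05 and 0.05 m and x of dropper_bottle in the frame of side_mat between -0.12 and 0.12 m and y of dropper_bottle in the frame of side_mat between -0.05 and 0.05 m), for 0.2 s.
2. the big weight stands in the middle of the balance pan, let go (horizontal distance between big_weight and balance below 0.018 m and z of big_weight in the frame of balance between 0.043 and 0.053 m and angle between big_weight's own z axis and vertical below 0.15 rad and linear speed of big_weight below 0.03 m/s and contact force between big_weight and the fingers below 0.1 N), for 0.2 s.
At the end, for the whole second after the job is handed in: The capped bottle, the lidded jar and the dropper bottle each stand upright within 15 mm of where that one stood at the start; the big weight stands upright on the balance pan within 18 mm of its middle; all are released and at rest; the small weight is within 15 mm of its start (all of step 2 and distance of each of capped_bottle, lidded_jar, dropper_bottle, small_weight from where it was at the start of the episode below 0.015 m and angle between each of capped_bottle, lidded_jar, dropper_bottle's own z axis and vertical below 0.15 rad and linear speed of each of capped_bottle, lidded_jar, dropper_bottle below 0.03 m/s and contact force between each of capped_bottle, lidded_jar, dropper_bottle and the fingers below 0.1 N); the robot touches nothing.
It fails at once if one of the three things or the big weight is knocked over (angle between any of capped_bottle, lidded_jar, dropper_bottle, big_weight's own z axis and vertical above 0.7 rad).
It fails at once if the small weight is disturbed (moved more than 15 mm) (distance of small_weight from where it was at the start of the episode above 0.015 m).
It also fails if it takes over 141 s, if anything falls off the work surface, if the arm or the gripper's body presses on something with over 40 N, if the wrist force passes 120 N, or if a joint passes its speed limit or range.

### The arm

A 6-joint arm with a two-finger parallel gripper is mounted at the origin on a cart in front of the work surface, level with it; the furniture and walls round the work are solid. World frame = base frame: x ahead of the robot, y to its left, z up, the work surface at z = 0. Lengths are in m, angles in rad, forces in N, time in s.
With the tool pointing down it reaches from about 0.25 to 0.85 m from the base axis. Payload 12.5 kg.
Tool frame: the origin (TCP) lies on the centre line of the jaws, within the pads' length; the fingertips stand tip_extent ahead of it and the grasp point (between the pads) lies 2 mm behind it (tip_extent is the distance from the TCP to the fingertips, in m); z points along the fingers, y is the line along which they close (so a half turn about z gives the same grasp; the last joint's range is limited). The gripper opens to 93 mm and grips with 3 to 60 N. Pads are 15 mm wide; open, the fingers measure 128 mm over their backs; the gripper's body (75 mm by 188 mm) begins 65 mm behind the grasp point.
Start: joints at [1.125, 0.351, 1.652, -0, 1.139, -0.085], TCP at [0.194, 0.515, 0.236] pointing down, gripper open.
Joint ranges: [-2.75, 2.75], [-0.79, 2.1], [0.01, 2.65], [-1.57, 4.71], [0.07, 3.14], [-2.87, 2.87]. Speed limits (rad/s): [2.22, 2.22, 2.79, 3.14, 3.14, 3.14].

### API

Orientations are given as a unit quaternion [w, x, y, z].
In Python, from station import * gives the robot as it stands.
- The arm moves only by the tool servo_tool, never from a script. Its argument "motion" is a list of rows, each an object of numbers: "ax", "ay", "az": the turn, a rotation vector about the world's x, y, z in rad; "x", "y", "z": the shift along the world's x, y, z in m; "fingers": the finger opening in m, from 0 to 0.093. In form: [{"ax": .., "ay": .., "az": .., "x": .., "y": .., "z": .., "fingers": ..}, ...]. A call has exactly 10 rows; each row shifts and turns the commanded pose from where the row before left it; what a row does not reach is not made up. A row lasts 1/12 s, in which the tool goes at most 41.7 mm and 7.16 degrees, less where a joint would pass 70% of its speed; a pose out of reach is approached as far as the arm can. A call is refused whole if a number of a shift passes 0.0417 or a number of a turn 0.125, either way. A call with a gripper value outside its range is refused whole. The fingers move at their own pace and stop on an object; "newtons" is the grip in N (left out, the last holds). Time passes only in rows, so rows that do not move let the fingers close, or fill a call up. It gives the time, the measured TCP pose, the force, the opening and the grip force at its end, in the units of the state.
- get_state(): the state, without advancing time (a new reading comes with each control period).
- get_image(name): name is "scene" or "top" or "wrist"; returns a dict with "img" (480x640x3 uint8, red, green, blue), "fx", "fy", "cx", "cy" (pixels), "k1" (the pictures are not rectified: a ray, as slopes to the right and down, at radius r is drawn at 1 + k1 r^2 times it, then the intrinsics apply), "rvec" (rotation vector, rad) and "tvec" (3), from world to camera coordinates, as OpenCV has them. Camera axes: x right, y down, z forward; pixel columns grow to the right and rows downward; lengths in m; the calibration is good to about 2 mm. A picture is of the moment at which its call begins. There is no depth.
- finish_job(): hands the job in; it is judged then, once.
The state is a dict: "time": time; "qpos": joint angles; "joint_vel": joint speeds; "effort": joint torques, N m; "eef_pos": TCP position; "tcp_rot": TCP orientation; "ft_force": force on the tool from outside, world axes, zero at the start; "torque": the same for the moment, N m; "grip_width": opening from 0.0 (shut) to 1.0 (fully open); "finger_force": force on a finger pad.
Only numpy, scipy, OpenCV 4.12 (cv2) and the standard library are available. Lean on these libraries where they do the work, as an engineer would, in place of code of your own. Each camera call takes 0.05 s, during which the arm holds its last target. There are 200 camera calls.

## Working session

There is one attempt and no reset: what is moved stays moved. The work goes in short steps, Python scripts to look and compute and a tool call to move; the robot and the scene stay as the last step left them, time stands still between calls to the robot, and variables do not carry over. Pictures are saved under pics/ and viewed, at most 14 in all, crops included, and the job is handed in when it is done.

Besides the shell and the picture viewer there is one more tool, called after "Request:" in YAML: its name, and indented under it one key for each argument. servo_tool: Moves the arm, as the interface text tells. Its arguments: {"type":"object","properties":{"motion":{"type":"array","items":{"type":"object","properties":{"ax":{"type":"number"},"ay":{"type":"number"},"az":{"type":"number"},"x":{"type":"number"},"y":{"type":"number"},"z":{"type":"number"},"fingers":{"type":"number"}}}},"newtons":{"type":"number"}},"required":["motion"]}

```bash
mkdir -p pics; ls
cat > h.py <<'E'
from station import *
import numpy as np, cv2
def snap(n,f):
    d=get_image(n); cv2.imwrite('pics/'+f,d['img'][:,:,::-1]); return d
def ray(d,u,v):
    p=np.array([(u-d['cx'])/d['fx'],(v-d['cy'])/d['fy']]); q=p.copy()
    for _ in range(20): q=p/(1+d['k1']*(q@q))
    R=cv2.Rodrigues(np.array(d['rvec'],float))[0]; t=np.array(d['tvec'],float)
    return -R.T@t, R.T@np.array([q[0],q[1],1])
def onz(d,u,v,z):
    o,r=ray(d,u,v); return (o+r*(z-o[2])/r[2])
def proj(d,P):
    R=cv2.Rodrigues(np.array(d['rvec'],float))[0]; c=R@np.array(P,float)+np.array(d['tvec'],float)
    q=c[:2]/c[2]; q=q*(1+d['k1']*(q@q)); return q[0]*d['fx']+d['cx'],q[1]*d['fy']+d['cy']
E
python3 - <<'E'
from h import *
s=get_state();print(s)
import pickle
D={n:snap(n,n+'0.png') for n in('top','scene')}
pickle.dump(D,open('d0.pkl','wb'))
for n in D: print(n,ray(D[n],320,240),D[n]['fx'],D[n]['k1'])
E
```

```text
pics
{'time': 0.0, 'qpos': array([ 1.12539149e+00,  3.51233003e-01,  1.65242075e+00, -1.10073331e-05,
        1.13909383e+00, -8.45852503e-02]), 'joint_vel': array([ 9.50199710e-04,  5.02731304e-04, -2.45484089e-03, -1.11300361e-05,
        1.26681186e-03, -1.01387298e-03]), 'effort': array([-4.01320394e-04, -4.97337306e+01, -2.85249299e+01,  6.98481384e-02,
        2.56775413e-02, -8.02033537e-05]), 'eef_pos': array([0.19400409, 0.51430309, 0.23510446]), 'tcp_rot': array([-1.46418041e-04,  1.79430433e-01,  9.83770495e-01, -5.58617941e-04]), 'ft_force': array([-0.00664103,  0.36942218,  0.16856541]), 'torque': array([-0.0293953 , -0.00232864, -0.03091601]), 'finger_force': 0.0, 'grip_width': 1.0036091764841006}
top (array([0.42926532, 0.130553  , 0.96428615]), array([ 0.14571563, -0.02854919, -0.98920012])) 433.87880445794457 -0.03214144370787568
scene (array([-0.00463279, -0.317096  ,  0.92829805]), array([ 0.51317027,  0.3800539 , -0.76962846])) 613.1377142439801 -0.13001860517953098
```

View pics/top0.png

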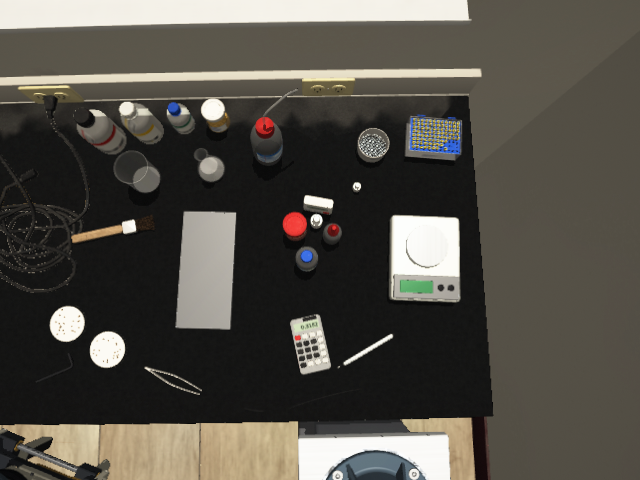

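View pics/scene0.png

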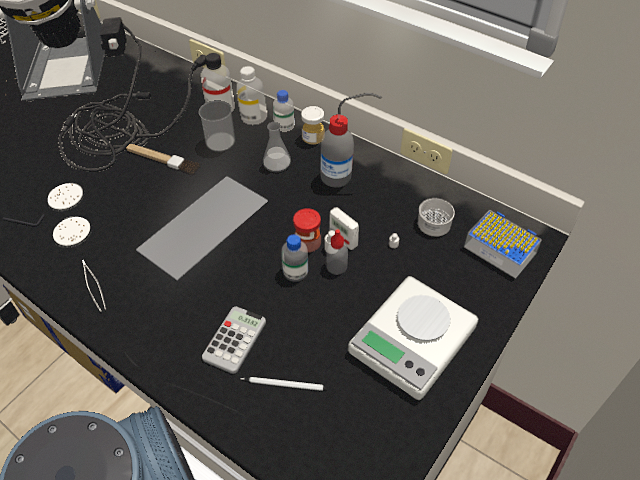

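The top view shows the blue cap near (307,257), the jar lid (295,225), the big weight's knob (316,221), the dropper tip (334,230) and the timer (318,205). The small weight is at (357,187), the mat around (207,270) and the pan at (427,247). Next I measure these and look at an enlarged crop.

Run:
```python
from h import *
import pickle
D=pickle.load(open('d0.pkl','rb'))
def blob(d,box,f):
    x0,y0,x1,y1=box; im=d['img'][y0:y1,x0:x1]; hsv=cv2.cvtColor(im,cv2.COLOR_RGB2HSV)
    m=f(hsv).astype(np.uint8); n,l,st,c=cv2.connectedComponentsWithStats(m); k=1+np.argmax(st[1:,4])
    return c[k]+[x0,y0], st[k], (l==k)
red=lambda h:((h[...,0]<8)|(h[...,0]>172))&(h[...,1]>140)&(h[...,2]>70)
blue=lambda h:(h[...,0]>100)&(h[...,0]<130)&(h[...,1]>140)&(h[...,2]>70)
def tri(a,b):
    (o1,r1),(o2,r2)=a,b
    A=np.c_[r1,-r2]; s=np.linalg.lstsq(A,o2-o1,rcond=None)[0]
    p,q=o1+s[0]*r1,o2+s[1]*r2; return (p+q)/2,np.linalg.norm(p-q)
T,S=D['top'],D['scene']
for n,bt,bs,f,z in[('cap',(290,240,325,275),(280,230,308,252),blue,.09),('jar',(275,205,312,242),(288,205,325,235),red,.065),('drop',(320,220,347,245),(327,232,350,250),red,.09)]:
    a,sa,_=blob(T,bt,f); b,sb,_=blob(S,bs,f)
    print(n,a,sa,b,sb,'tri',*tri(ray(T,*a),ray(S,*b)),'onz',onz(T,*a,z),onz(S,*b,z))
# grey mat & pan & timer
for n,b,f,z in[('mat',(165,200,245,340),lambda h:(h[...,2]>90),.004),('bal',(380,205,470,310),lambda h:h[...,2]>90,.038),('timer',(300,192,336,216),lambda h:h[...,2]>120,.062),('smallw',(347,178,367,198),lambda h:h[...,2]>100,.029),('bigw',(308,213,326,232),lambda h:h[...,2]>120,.04)]:
    c,st,m=blob(T,b,f); pts=np.argwhere(m)[:,::-1]+[b[0],b[1]]
    w=np.array([onz(T,*p,z)[:2] for p in pts],np.float32); R=cv2.minAreaRect(w)
    print(n,c,st,onz(T,*c,z).round(4),R)
t=cv2.resize(T['img'][180:285,260:380],None,fx=5,fy=5,interpolation=cv2.INTER_CUBIC)
s=cv2.resize(S['img'][200:290,270:410],None,fx=5,fy=5,interpolation=cv2.INTER_CUBIC)
cv2.imwrite('pics/tc.png',t[:,:,::-1]);cv2.imwrite('pics/sc.png',s[:,:,::-1])
```

```text
cap [306.27586207 255.75      ] [ 11  10  12  12 116] [293.04864865 241.93513514] [  6   4  15  17 185] tri [0.52596547 0.13444694 0.08641236] 0.0019394382853652583 onz [0.52626903 0.13376021 0.09      ] [0.52296729 0.13315387 0.09      ]
jar [294.375      224.18849206] [  7   7  25  26 504] [306.34348562 220.58883249] [  5   3  28  27 591] tri [0.59609918 0.15840378 0.0633964 ] 0.0012810161050084287 onz [0.5962697  0.15791212 0.065     ] [0.5944819  0.15792738 0.065     ]
drop [332.85185185 229.7037037 ] [  8   4  11  12 108] [337.41436464 240.59668508] [  4   0  18  17 181] tri [0.58142419 0.07775326 0.07511288] 0.00010190304921675876 onz [0.57891321 0.07860205 0.09      ] [0.57115745 0.07089456 0.09      ]
mat [205.9080241  270.13003489] [  10   11   61  119 6306] [0.5074 0.3567 0.004 ] ((0.5110437870025635, 0.3565864562988281), (0.1197032555937767, 0.26054131984710693), 87.59689331054688)
bal [424.29960758 257.88824433] [  10   10   71   87 5861] [ 0.5232 -0.1199  0.038 ] ((0.524199366569519, -0.12069117277860641), (0.1510799080133438, 0.1845567524433136), 86.83818817138672)
timer [318.21708185 201.39857651] [  4   3  30  14 281] [0.6455 0.1066 0.062 ] ((0.6455535292625427, 0.10659751296043396), (0.06321332603693008, 0.020940182730555534), 78.56390380859375)
smallw [356.5        185.86206897] [ 6  4  8  9 58] [0.6876 0.0198 0.029 ] ((0.6872726082801819, 0.019811442121863365), (0.015619060955941677, 0.018475186079740524), 88.1109619140625)
bigw [316.17948718 219.57264957] [  3   1  12  12 117] [0.6103 0.1113 0.04  ] ((0.6105222702026367, 0.11056546866893768), (0.02388666570186615, 0.024315211921930313), 89.09324645996094)
```

View pics/tc.png

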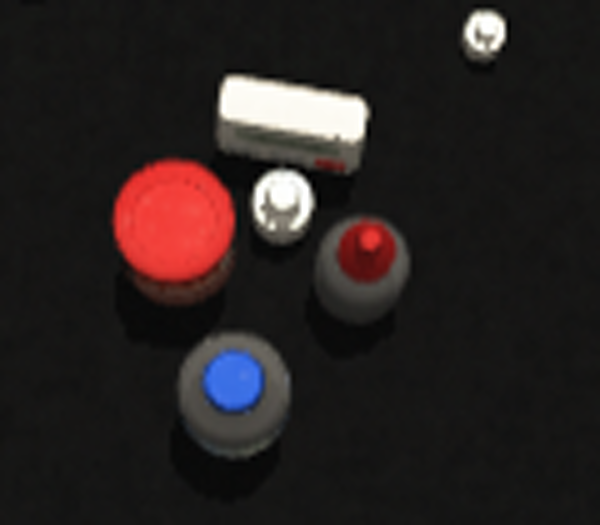

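View pics/sc.png

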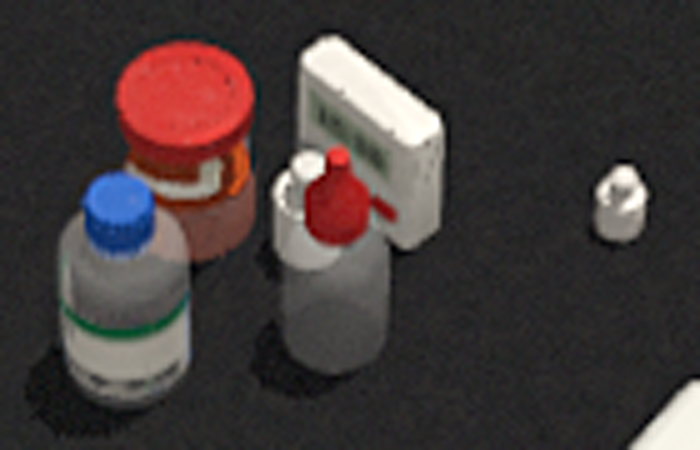

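Measured positions agree with the timer-frame layout: bottle in front at (0.526,0.134), jar left at (0.596,0.158), dropper right at (0.581,0.078), weight (0.611,0.111). The timer's yaw is about -11.4°. The mat centre is (0.511,0.357) and the pan about (0.549,-0.122). I'll move above the bottle.

Request:
servo_tool:
  motion:
    - {"x":0.0166,"y":-0.019,"fingers":0.093}
    - {"x":0.0166,"y":-0.019}
    - {"x":0.0166,"y":-0.019}
    - {"x":0.0166,"y":-0.019}
    - {"x":0.0166,"y":-0.019}
    - {"x":0.0166,"y":-0.019}
    - {"x":0.0166,"y":-0.019}
    - {"x":0.0166,"y":-0.019}
    - {"x":0.0166,"y":-0.019}
    - {"x":0.0166,"y":-0.019}

```text
validation failed for argument at $.mo...
```

Request:
servo_tool:
  motion:
    - {"x":0.0166,"y":-0.019}
    - {"x":0.0166,"y":-0.019}
    - {"x":0.0166,"y":-0.019}
    - {"x":0.0166,"y":-0.019}
    - {"x":0.0166,"y":-0.019}
    - {"x":0.0166,"y":-0.019}
    - {"x":0.0166,"y":-0.019}
    - {"x":0.0166,"y":-0.019}
    - {"x":0.0166,"y":-0.019}
    - {"x":0.0166,"y":-0.019}

```text
validation failed for argument at $.mo...
```

Run:
```python
from h import *
import station,pickle
print([n for n in dir(station) if not n.startswith('_')], getattr(station,'tip_extent',None))
d=snap('wrist','w1.png'); pickle.dump(d,open('w1.pkl','wb')); s=get_state(); print(s['eef_pos'],s['tcp_rot'],s['qpos']); print(ray(d,320,240))
for n,P in dict(cap=(.526,.134,.096),jar=(.596,.158,.072),drop=(.581,.078,.106),w=(.6105,.111,.048)).items(): print(n,np.round(proj(d,P)))
```

```text
['IKError', 'finish_job', 'get_image', 'get_state', 'tip_extent'] 0.017
[0.19404034 0.51439572 0.23523696] [-1.18841046e-04  1.79435456e-01  9.83769659e-01 -4.01882955e-04] [ 1.12539088e+00  3.51124338e-01  1.65222874e+00  2.07844597e-05
  1.13907754e+00 -8.45889878e-02]
(array([0.13048356, 0.5391637 , 0.38468194]), array([ 0.2337966 , -0.08262783, -0.96878664]))
cap [126. 582.]
jar [176. 591.]
drop [108. 623.]
w [158. 584.]
```

View pics/w1.png

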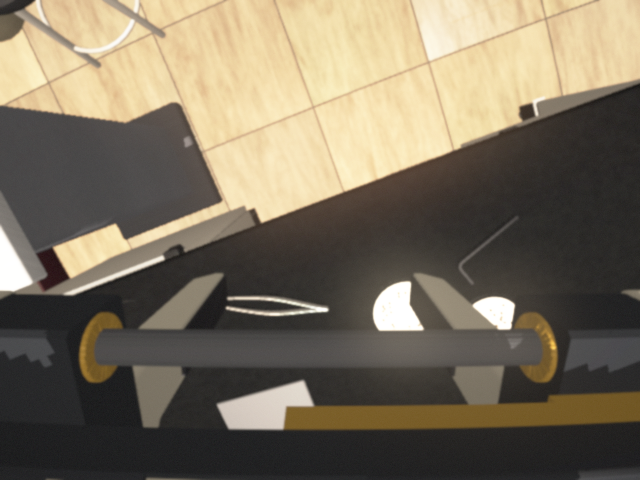

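This is only the bare bench left of the mat with the fingers in view, since the move was refused. Rows need every key.

Request:
servo_tool:
  motion:
    - {"ax":0,"ay":0,"az":0,"x":0.0208,"y":-0.0238,"z":0,"fingers":0.093}
    - {"ax":0,"ay":0,"az":0,"x":0.0208,"y":-0.0238,"z":0,"fingers":0.093}
    - {"ax":0,"ay":0,"az":0,"x":0.0208,"y":-0.0238,"z":0,"fingers":0.093}
    - {"ax":0,"ay":0,"az":0,"x":0.0208,"y":-0.0238,"z":0,"fingers":0.093}
    - {"ax":0,"ay":0,"az":0,"x":0.0208,"y":-0.0238,"z":0,"fingers":0.093}
    - {"ax":0,"ay":0,"az":0,"x":0.0208,"y":-0.0238,"z":0,"fingers":0.093}
    - {"ax":0,"ay":0,"az":0,"x":0.0208,"y":-0.0238,"z":0,"fingers":0.093}
    - {"ax":0,"ay":0,"az":0,"x":0.0208,"y":-0.0238,"z":0,"fingers":0.093}
    - {"ax":0,"ay":0,"az":0,"x":0.0208,"y":-0.0238,"z":0,"fingers":0.093}
    - {"ax":0,"ay":0,"az":0,"x":0.0208,"y":-0.0238,"z":0,"fingers":0.093}
  newtons: 15

```text
time: 0.98
eef_pos: [0.4029, 0.2752, 0.2356]
tcp_rot: [-0.0, 0.179, 0.984, -0.0]
ft_force: [0.0, -0.1, -0.6]
grip_width: 1.0
finger_force: 0.0
```

Request:
servo_tool:
  motion:
    - {"ax":0,"ay":0,"az":0,"x":0.0208,"y":-0.0238,"z":0,"fingers":0.093}
    - {"ax":0,"ay":0,"az":0,"x":0.0208,"y":-0.0238,"z":0,"fingers":0.093}
    - {"ax":0,"ay":0,"az":0,"x":0.0208,"y":-0.0238,"z":0,"fingers":0.093}
    - {"ax":0,"ay":0,"az":0,"x":0.0208,"y":-0.0238,"z":0,"fingers":0.093}
    - {"ax":0,"ay":0,"az":0,"x":0.0208,"y":-0.0238,"z":0,"fingers":0.093}
    - {"ax":0,"ay":0,"az":0,"x":0.0208,"y":-0.0238,"z":0,"fingers":0.093}
    - {"ax":0,"ay":0,"az":0,"x":0,"y":0,"z":0,"fingers":0.093}
    - {"ax":0,"ay":0,"az":0,"x":0,"y":0,"z":0,"fingers":0.093}
    - {"ax":0,"ay":0,"az":0,"x":0,"y":0,"z":0,"fingers":0.093}
    - {"ax":0,"ay":0,"az":0,"x":0,"y":0,"z":0,"fingers":0.093}

```text
time: 1.82
eef_pos: [0.5263, 0.1345, 0.2355]
tcp_rot: [-0.0, 0.179, 0.984, -0.0]
ft_force: [0.8, -0.6, -0.4]
grip_width: 0.999
finger_force: 0.0
```

Run:
```python
from h import *
import pickle
d=snap('wrist','w2.png'); pickle.dump(d,open('w2.pkl','wb')); s=get_state(); print(s['eef_pos'],s['tcp_rot'],s['qpos']); print(ray(d,320,240))
for n,P in dict(cap=(.526,.134,.096),jar=(.596,.158,.072),drop=(.581,.078,.106),w=(.6105,.111,.048)).items(): print(n,np.round(proj(d,P)))
```

```text
[0.52631818 0.13458033 0.23564594] [-1.24399906e-04  1.78849310e-01  9.83876470e-01  8.03380817e-06] [ 1.64589276e-01  3.38596508e-01  1.66911192e+00  1.09393838e-04
  1.13411300e+00 -1.04661977e+00]
(array([0.4627336 , 0.15913557, 0.38509431]), array([ 0.23384725, -0.08146154, -0.96887318]))
cap [316. 233.]
jar [366. 286.]
drop [278. 316.]
w [325. 304.]
```

View pics/w2.png

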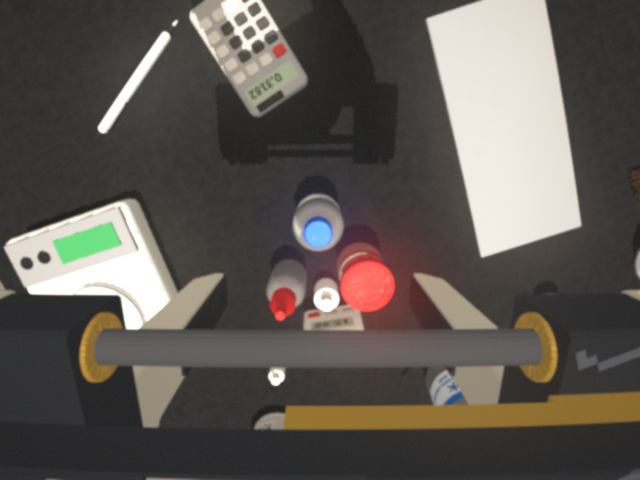

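The wrist view confirms it: cap at (318,233), lid (366,286), tip (280,316) and knob (326,298), each within about 6 px of prediction. I descend and grip the bottle.

Request:
servo_tool:
  motion:
    - {"ax":0,"ay":0,"az":0,"x":0,"y":0,"z":-0.019,"fingers":0.093}
    - {"ax":0,"ay":0,"az":0,"x":0,"y":0,"z":-0.019,"fingers":0.093}
    - {"ax":0,"ay":0,"az":0,"x":0,"y":0,"z":-0.019,"fingers":0.093}
    - {"ax":0,"ay":0,"az":0,"x":0,"y":0,"z":-0.019,"fingers":0.093}
    - {"ax":0,"ay":0,"az":0,"x":0,"y":0,"z":-0.019,"fingers":0.093}
    - {"ax":0,"ay":0,"az":0,"x":0,"y":0,"z":-0.019,"fingers":0.093}
    - {"ax":0,"ay":0,"az":0,"x":0,"y":0,"z":-0.019,"fingers":0.093}
    - {"ax":0,"ay":0,"az":0,"x":0,"y":0,"z":-0.019,"fingers":0.093}
    - {"ax":0,"ay":0,"az":0,"x":0,"y":0,"z":-0.019,"fingers":0.093}
    - {"ax":0,"ay":0,"az":0,"x":0,"y":0,"z":-0.019,"fingers":0.093}

```text
time: 2.7
eef_pos: [0.5266, 0.1346, 0.045]
tcp_rot: [0.0, 0.179, 0.984, 0.0]
ft_force: [0.0, 0.2, -0.2]
grip_width: 0.999
finger_force: 0.0
```

Request:
servo_tool:
  motion:
    - {"ax":0,"ay":0,"az":0,"x":0,"y":0,"z":0,"fingers":0.065}
    - {"ax":0,"ay":0,"az":0,"x":0,"y":0,"z":0,"fingers":0.055}
    - {"ax":0,"ay":0,"az":0,"x":0,"y":0,"z":0,"fingers":0.052}
    - {"ax":0,"ay":0,"az":0,"x":0,"y":0,"z":0,"fingers":0.048}
    - {"ax":0,"ay":0,"az":0,"x":0,"y":0,"z":0,"fingers":0.044}
    - {"ax":0,"ay":0,"az":0,"x":0,"y":0,"z":0,"fingers":0.04}
    - {"ax":0,"ay":0,"az":0,"x":0,"y":0,"z":0,"fingers":0.03}
    - {"ax":0,"ay":0,"az":0,"x":0,"y":0,"z":0,"fingers":0.03}
    - {"ax":0,"ay":0,"az":0,"x":0,"y":0,"z":0,"fingers":0.03}
    - {"ax":0,"ay":0,"az":0,"x":0,"y":0,"z":0,"fingers":0.03}
  newtons: 15

```text
time: 3.53
eef_pos: [0.5271, 0.1338, 0.046]
tcp_rot: [0.0, 0.179, 0.984, 0.0]
ft_force: [-0.6, 0.4, 4.5]
grip_width: 0.503
finger_force: 15.0
```

Request:
servo_tool:
  motion:
    - {"ax":0,"ay":0,"az":0,"x":0,"y":0,"z":0.024,"fingers":0.03}
    - {"ax":0,"ay":0,"az":0,"x":0,"y":0,"z":0.024,"fingers":0.03}
    - {"ax":0,"ay":0,"az":0,"x":0,"y":0,"z":0.024,"fingers":0.03}
    - {"ax":0,"ay":0,"az":0,"x":0,"y":0,"z":0.024,"fingers":0.03}
    - {"ax":0,"ay":0,"az":0,"x":0,"y":0,"z":0.024,"fingers":0.03}
    - {"ax":0,"ay":0,"az":0,"x":-0.012,"y":0.0282,"z":0,"fingers":0.03}
    - {"ax":0,"ay":0,"az":0,"x":-0.012,"y":0.0282,"z":0,"fingers":0.03}
    - {"ax":0,"ay":0,"az":0,"x":-0.012,"y":0.0282,"z":0,"fingers":0.03}
    - {"ax":0,"ay":0,"az":0,"x":-0.012,"y":0.0282,"z":0,"fingers":0.03}
    - {"ax":0,"ay":0,"az":0,"x":-0.012,"y":0.0282,"z":0,"fingers":0.03}

```text
time: 4.37
eef_pos: [0.4659, 0.2758, 0.1654]
tcp_rot: [-0.0, 0.18, 0.984, -0.0]
ft_force: [0.6, -0.5, -1.1]
grip_width: 0.504
finger_force: 15.0
```

Request:
servo_tool:
  motion:
    - {"ax":0,"ay":0,"az":0,"x":-0.012,"y":0.0282,"z":0,"fingers":0.03}
    - {"ax":0,"ay":0,"az":0,"x":-0.012,"y":0.0282,"z":0,"fingers":0.03}
    - {"ax":0,"ay":0,"az":0,"x":-0.012,"y":0.0282,"z":0,"fingers":0.03}
    - {"ax":0,"ay":0,"az":0,"x":0,"y":0,"z":-0.02,"fingers":0.03}
    - {"ax":0,"ay":0,"az":0,"x":0,"y":0,"z":-0.02,"fingers":0.03}
    - {"ax":0,"ay":0,"az":0,"x":0,"y":0,"z":-0.02,"fingers":0.03}
    - {"ax":0,"ay":0,"az":0,"x":0,"y":0,"z":-0.02,"fingers":0.03}
    - {"ax":0,"ay":0,"az":0,"x":0,"y":0,"z":-0.02,"fingers":0.03}
    - {"ax":0,"ay":0,"az":0,"x":0,"y":0,"z":-0.01,"fingers":0.03}
    - {"ax":0,"ay":0,"az":0,"x":0,"y":0,"z":-0.004,"fingers":0.03}

```text
time: 5.2
eef_pos: [0.4301, 0.3587, 0.0499]
tcp_rot: [-0.001, 0.179, 0.984, -0.001]
ft_force: [-3.1, -4.7, 16.7]
grip_width: 0.507
finger_force: 15.0
```

Request:
servo_tool:
  motion:
    - {"ax":0,"ay":0,"az":0,"x":0,"y":0,"z":0,"fingers":0.03}
    - {"ax":0,"ay":0,"az":0,"x":0,"y":0,"z":0,"fingers":0.03}
    - {"ax":0,"ay":0,"az":0,"x":0,"y":0,"z":0,"fingers":0.048}
    - {"ax":0,"ay":0,"az":0,"x":0,"y":0,"z":0,"fingers":0.052}
    - {"ax":0,"ay":0,"az":0,"x":0,"y":0,"z":0,"fingers":0.058}
    - {"ax":0,"ay":0,"az":0,"x":0,"y":0,"z":0,"fingers":0.066}
    - {"ax":0,"ay":0,"az":0,"x":0,"y":0,"z":0,"fingers":0.07}
    - {"ax":0,"ay":0,"az":0,"x":0,"y":0,"z":0,"fingers":0.07}
    - {"ax":0,"ay":0,"az":0,"x":0,"y":0,"z":0,"fingers":0.07}
    - {"ax":0,"ay":0,"az":0,"x":0,"y":0,"z":0,"fingers":0.07}

```text
time: 6.03
eef_pos: [0.4309, 0.3594, 0.0516]
tcp_rot: [0.0, 0.179, 0.984, 0.0]
ft_force: [-0.8, -0.5, -0.6]
grip_width: 0.753
finger_force: 0.0
```

Request:
servo_tool:
  motion:
    - {"ax":0,"ay":0,"az":0,"x":0,"y":0,"z":0.025,"fingers":0.07}
    - {"ax":0,"ay":0,"az":0,"x":0,"y":0,"z":0.025,"fingers":0.07}
    - {"ax":0,"ay":0,"az":0,"x":0,"y":0,"z":0.025,"fingers":0.07}
    - {"ax":0,"ay":0,"az":0,"x":0,"y":0,"z":0.025,"fingers":0.07}
    - {"ax":0,"ay":0,"az":0,"x":0,"y":0,"z":0.025,"fingers":0.07}
    - {"ax":0,"ay":0,"az":-0.0885,"x":0.0165,"y":-0.0201,"z":0,"fingers":0.07}
    - {"ax":0,"ay":0,"az":-0.0885,"x":0.0165,"y":-0.0201,"z":0,"fingers":0.07}
    - {"ax":0,"ay":0,"az":-0.0885,"x":0.0165,"y":-0.0201,"z":0,"fingers":0.07}
    - {"ax":0,"ay":0,"az":-0.0885,"x":0.0165,"y":-0.0201,"z":0,"fingers":0.07}
    - {"ax":0,"ay":0,"az":-0.0885,"x":0.0165,"y":-0.0201,"z":0,"fingers":0.07}

```text
time: 6.87
eef_pos: [0.514, 0.2578, 0.1767]
tcp_rot: [0.0, 0.393, 0.92, -0.0]
ft_force: [0.0, -0.1, 0.7]
grip_width: 0.755
finger_force: 0.0
```

Request:
servo_tool:
  motion:
    - {"ax":0,"ay":0,"az":-0.0885,"x":0.0165,"y":-0.0201,"z":0,"fingers":0.07}
    - {"ax":0,"ay":0,"az":-0.0885,"x":0.0165,"y":-0.0201,"z":0,"fingers":0.07}
    - {"ax":0,"ay":0,"az":-0.0885,"x":0.0165,"y":-0.0201,"z":0,"fingers":0.07}
    - {"ax":0,"ay":0,"az":-0.0885,"x":0.0165,"y":-0.0201,"z":0,"fingers":0.07}
    - {"ax":0,"ay":0,"az":-0.0885,"x":0.0165,"y":-0.0201,"z":0,"fingers":0.07}
    - {"ax":0,"ay":0,"az":0,"x":0,"y":0,"z":0,"fingers":0.07}
    - {"ax":0,"ay":0,"az":0,"x":0,"y":0,"z":0,"fingers":0.07}
    - {"ax":0,"ay":0,"az":0,"x":0,"y":0,"z":0,"fingers":0.07}
    - {"ax":0,"ay":0,"az":0,"x":0,"y":0,"z":0,"fingers":0.07}
    - {"ax":0,"ay":0,"az":0,"x":0,"y":0,"z":0,"fingers":0.07}

```text
time: 7.7
eef_pos: [0.5954, 0.1593, 0.1767]
tcp_rot: [-0.0, 0.583, 0.813, -0.0]
ft_force: [0.3, 0.8, 0.0]
grip_width: 0.75
finger_force: 0.0
```

Run:
```python
from h import *
import pickle
d=snap('top','t3.png'); pickle.dump(d,open('t3.pkl','wb')); s=get_state(); q=s['tcp_rot'];print(s['eef_pos'],q,s['qpos'],2*np.degrees(np.arctan2(q[2],q[1]))-90)
d=snap('wrist','w3.png')
for n,P in dict(jar=(.596,.158,.072),drop=(.581,.078,.106),w=(.6105,.111,.048)).items(): print(n,np.round(proj(d,P)))
```

```text
[0.59546078 0.15919569 0.17671242] [-3.71478363e-05  5.82696493e-01  8.12689852e-01 -1.30549415e-05] [ 1.85710994e-01  5.31903194e-01  1.52741181e+00  4.03720710e-05
  1.08234786e+00 -1.41018789e-01] 18.719152071753015
jar [317. 247.]
drop [261. 355.]
w [315. 295.]
```

View pics/w3.png

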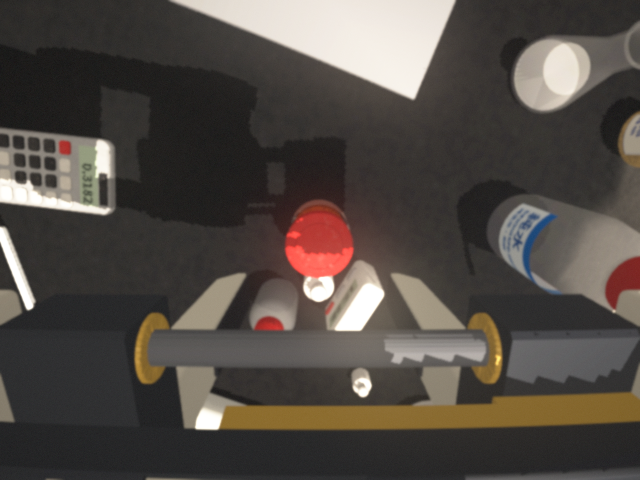

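The lid is at (319,243) as predicted. I check the tall fixed bottle's clearance to the gripper body, taking its base outline around (490,215) to (515,285).

Run:
```python
from h import *
d=get_image('wrist')
for p in [(490,215),(495,200),(500,245),(520,275),(550,292)]: print(p,onz(d,*p,0).round(3),onz(d,*p,.02).round(3),onz(d,*p,.1).round(3))
import pickle
D=pickle.load(open('d0.pkl','rb'))
for p in [(252,150),(268,164),(283,150)]: print(onz(D['top'],*p,.02).round(3))
for p in [(321,172),(336,186),(352,172)]: print(onz(D['scene'],*p,.01).round(3))
```

```text
(490, 215) [0.749 0.222 0.   ] [0.738 0.222 0.02 ] [0.695 0.223 0.1  ]
(495, 200) [0.747 0.236 0.   ] [0.736 0.236 0.02 ] [0.694 0.233 0.1  ]
(500, 245) [0.771 0.198 0.   ] [0.759 0.2   0.02 ] [0.711 0.206 0.1  ]
(520, 275) [0.805 0.176 0.   ] [0.79  0.179 0.02 ] [0.734 0.191 0.1  ]
(550, 292) [0.843 0.17  0.   ] [0.827 0.173 0.02 ] [0.761 0.187 0.1  ]
[0.778 0.254 0.02 ]
[0.744 0.218 0.02 ]
[0.777 0.183 0.02 ]
[0.763 0.246 0.01 ]
[0.747 0.196 0.01 ]
[0.801 0.192 0.01 ]
```

The near edge of that bottle is at x≈0.74 and the gripper reaches about 0.70, so it clears.

Request:
servo_tool:
  motion:
    - {"ax":0,"ay":0,"az":0,"x":0,"y":0,"z":-0.016,"fingers":0.07}
    - {"ax":0,"ay":0,"az":0,"x":0,"y":0,"z":-0.016,"fingers":0.07}
    - {"ax":0,"ay":0,"az":0,"x":0,"y":0,"z":-0.016,"fingers":0.07}
    - {"ax":0,"ay":0,"az":0,"x":0,"y":0,"z":-0.016,"fingers":0.07}
    - {"ax":0,"ay":0,"az":0,"x":0,"y":0,"z":-0.016,"fingers":0.07}
    - {"ax":0,"ay":0,"az":0,"x":0,"y":0,"z":-0.016,"fingers":0.07}
    - {"ax":0,"ay":0,"az":0,"x":0,"y":0,"z":-0.016,"fingers":0.07}
    - {"ax":0,"ay":0,"az":0,"x":0,"y":0,"z":-0.016,"fingers":0.07}
    - {"ax":0,"ay":0,"az":0,"x":0,"y":0,"z":-0.004,"fingers":0.07}
    - {"ax":0,"ay":0,"az":0,"x":0,"y":0,"z":0,"fingers":0.07}

```text
time: 8.68
eef_pos: [0.5952, 0.1585, 0.0437]
tcp_rot: [-0.001, 0.583, 0.812, -0.001]
ft_force: [-0.1, -0.8, 0.5]
grip_width: 0.746
finger_force: 0.0
```

Request:
servo_tool:
  motion:
    - {"ax":0,"ay":0,"az":0,"x":0,"y":0,"z":0,"fingers":0.065}
    - {"ax":0,"ay":0,"az":0,"x":0,"y":0,"z":0,"fingers":0.06}
    - {"ax":0,"ay":0,"az":0,"x":0,"y":0,"z":0,"fingers":0.056}
    - {"ax":0,"ay":0,"az":0,"x":0,"y":0,"z":0,"fingers":0.052}
    - {"ax":0,"ay":0,"az":0,"x":0,"y":0,"z":0,"fingers":0.048}
    - {"ax":0,"ay":0,"az":0,"x":0,"y":0,"z":0,"fingers":0.044}
    - {"ax":0,"ay":0,"az":0,"x":0,"y":0,"z":0,"fingers":0.035}
    - {"ax":0,"ay":0,"az":0,"x":0,"y":0,"z":0,"fingers":0.03}
    - {"ax":0,"ay":0,"az":0,"x":0,"y":0,"z":0,"fingers":0.03}
    - {"ax":0,"ay":0,"az":0,"x":0,"y":0,"z":0,"fingers":0.03}

```text
time: 9.52
eef_pos: [0.5963, 0.1585, 0.0453]
tcp_rot: [0.0, 0.583, 0.812, 0.0]
ft_force: [0.0, 0.1, 6.5]
grip_width: 0.542
finger_force: 15.0
```

Request:
servo_tool:
  motion:
    - {"ax":0,"ay":0,"az":0,"x":0,"y":0,"z":0.023,"fingers":0.03}
    - {"ax":0,"ay":0,"az":0,"x":0,"y":0,"z":0.023,"fingers":0.03}
    - {"ax":0,"ay":0,"az":0,"x":0,"y":0,"z":0.023,"fingers":0.03}
    - {"ax":0,"ay":0,"az":0,"x":0,"y":0,"z":0.023,"fingers":0.03}
    - {"ax":0,"ay":0,"az":0,"x":0,"y":0,"z":0.023,"fingers":0.03}
    - {"ax":0,"ay":0,"az":0.0885,"x":-0.0015,"y":0.0195,"z":0,"fingers":0.03}
    - {"ax":0,"ay":0,"az":0.0885,"x":-0.0015,"y":0.0195,"z":0,"fingers":0.03}
    - {"ax":0,"ay":0,"az":0.0885,"x":-0.0015,"y":0.0195,"z":0,"fingers":0.03}
    - {"ax":0,"ay":0,"az":0.0885,"x":-0.0015,"y":0.0195,"z":0,"fingers":0.03}
    - {"ax":0,"ay":0,"az":0.0885,"x":-0.0015,"y":0.0195,"z":0,"fingers":0.03}

```text
time: 10.35
eef_pos: [0.588, 0.2567, 0.1594]
tcp_rot: [-0.0, 0.389, 0.921, -0.0]
ft_force: [0.8, -0.1, -0.3]
grip_width: 0.544
finger_force: 15.0
```

Request:
servo_tool:
  motion:
    - {"ax":0,"ay":0,"az":0.0885,"x":-0.0015,"y":0.0195,"z":0,"fingers":0.03}
    - {"ax":0,"ay":0,"az":0.0885,"x":-0.0015,"y":0.0195,"z":0,"fingers":0.03}
    - {"ax":0,"ay":0,"az":0.0885,"x":-0.0015,"y":0.0195,"z":0,"fingers":0.03}
    - {"ax":0,"ay":0,"az":0.0885,"x":-0.0015,"y":0.0195,"z":0,"fingers":0.03}
    - {"ax":0,"ay":0,"az":0.0885,"x":-0.0015,"y":0.0195,"z":0,"fingers":0.03}
    - {"ax":0,"ay":0,"az":0,"x":0,"y":0,"z":-0.02,"fingers":0.03}
    - {"ax":0,"ay":0,"az":0,"x":0,"y":0,"z":-0.02,"fingers":0.03}
    - {"ax":0,"ay":0,"az":0,"x":0,"y":0,"z":-0.02,"fingers":0.03}
    - {"ax":0,"ay":0,"az":0,"x":0,"y":0,"z":-0.02,"fingers":0.03}
    - {"ax":0,"ay":0,"az":0,"x":0,"y":0,"z":-0.02,"fingers":0.03}

```text
time: 11.18
eef_pos: [0.5806, 0.3533, 0.0583]
tcp_rot: [-0.0, 0.179, 0.984, -0.0]
ft_force: [0.6, -0.5, -1.1]
grip_width: 0.545
finger_force: 15.0
```

Request:
servo_tool:
  motion:
    - {"ax":0,"ay":0,"az":0,"x":0,"y":0,"z":-0.007,"fingers":0.03}
    - {"ax":0,"ay":0,"az":0,"x":0,"y":0,"z":-0.003,"fingers":0.03}
    - {"ax":0,"ay":0,"az":0,"x":0,"y":0,"z":0,"fingers":0.03}
    - {"ax":0,"ay":0,"az":0,"x":0,"y":0,"z":0,"fingers":0.052}
    - {"ax":0,"ay":0,"az":0,"x":0,"y":0,"z":0,"fingers":0.056}
    - {"ax":0,"ay":0,"az":0,"x":0,"y":0,"z":0,"fingers":0.062}
    - {"ax":0,"ay":0,"az":0,"x":0,"y":0,"z":0,"fingers":0.07}
    - {"ax":0,"ay":0,"az":0,"x":0,"y":0,"z":0,"fingers":0.07}
    - {"ax":0,"ay":0,"az":0,"x":0,"y":0,"z":0,"fingers":0.07}
    - {"ax":0,"ay":0,"az":0,"x":0,"y":0,"z":0,"fingers":0.07}

```text
time: 12.02
eef_pos: [0.581, 0.3534, 0.0497]
tcp_rot: [0.0, 0.179, 0.984, 0.0]
ft_force: [-0.1, 0.7, 0.1]
grip_width: 0.75
finger_force: 0.0
```

Request:
servo_tool:
  motion:
    - {"ax":0,"ay":0,"az":0,"x":0,"y":0,"z":0.026,"fingers":0.07}
    - {"ax":0,"ay":0,"az":0,"x":0,"y":0,"z":0.026,"fingers":0.07}
    - {"ax":0,"ay":0,"az":0,"x":0,"y":0,"z":0.026,"fingers":0.07}
    - {"ax":0,"ay":0,"az":0,"x":0,"y":0,"z":0.026,"fingers":0.07}
    - {"ax":0,"ay":0,"az":0,"x":0,"y":0,"z":0.026,"fingers":0.07}
    - {"ax":0,"ay":0,"az":0.092,"x":0,"y":-0.023,"z":0,"fingers":0.065}
    - {"ax":0,"ay":0,"az":0.092,"x":0,"y":-0.023,"z":0,"fingers":0.065}
    - {"ax":0,"ay":0,"az":0.092,"x":0,"y":-0.023,"z":0,"fingers":0.065}
    - {"ax":0,"ay":0,"az":0.092,"x":0,"y":-0.023,"z":0,"fingers":0.065}
    - {"ax":0,"ay":0,"az":0.092,"x":0,"y":-0.023,"z":0,"fingers":0.065}

```text
time: 12.85
eef_pos: [0.5808, 0.2373, 0.1797]
tcp_rot: [0.0, -0.052, 0.999, 0.0]
ft_force: [-0.3, -0.1, -0.7]
grip_width: 0.696
finger_force: 0.0
```

Request:
servo_tool:
  motion:
    - {"ax":0,"ay":0,"az":0.092,"x":0,"y":-0.023,"z":0,"fingers":0.065}
    - {"ax":0,"ay":0,"az":0.092,"x":0,"y":-0.023,"z":0,"fingers":0.065}
    - {"ax":0,"ay":0,"az":0.092,"x":0,"y":-0.023,"z":0,"fingers":0.065}
    - {"ax":0,"ay":0,"az":0.092,"x":0,"y":-0.023,"z":0,"fingers":0.065}
    - {"ax":0,"ay":0,"az":0.092,"x":0,"y":-0.023,"z":0,"fingers":0.065}
    - {"ax":0,"ay":0,"az":0.092,"x":0,"y":-0.023,"z":0,"fingers":0.065}
    - {"ax":0,"ay":0,"az":0.092,"x":0,"y":-0.023,"z":0,"fingers":0.065}
    - {"ax":0,"ay":0,"az":0,"x":0,"y":0,"z":0,"fingers":0.065}
    - {"ax":0,"ay":0,"az":0,"x":0,"y":0,"z":0,"fingers":0.065}
    - {"ax":0,"ay":0,"az":0,"x":0,"y":0,"z":0,"fingers":0.065}

```text
time: 13.68
eef_pos: [0.5809, 0.0778, 0.1797]
tcp_rot: [0.0, -0.362, 0.932, 0.0]
ft_force: [0.2, 1.4, -0.0]
grip_width: 0.7
finger_force: 0.0
```

Run:
```python
from h import *
s=get_state(); q=s['tcp_rot'];print(s['eef_pos'],s['qpos'],2*np.degrees(np.arctan2(q[2],q[1]))-90)
d=snap('wrist','w4.png')
for n,P in dict(drop=(.581,.078,.106),w=(.6105,.111,.048)).items(): print(n,np.round(proj(d,P)))
```

```text
[0.58094545 0.07781967 0.17970056] [ 5.36576818e-02  4.76607119e-01  1.61025172e+00  2.22596906e-04
  1.05463888e+00 -2.25858961e+00] 132.4757169154222
drop [318. 256.]
w [323. 285.]
```

View pics/w4.png

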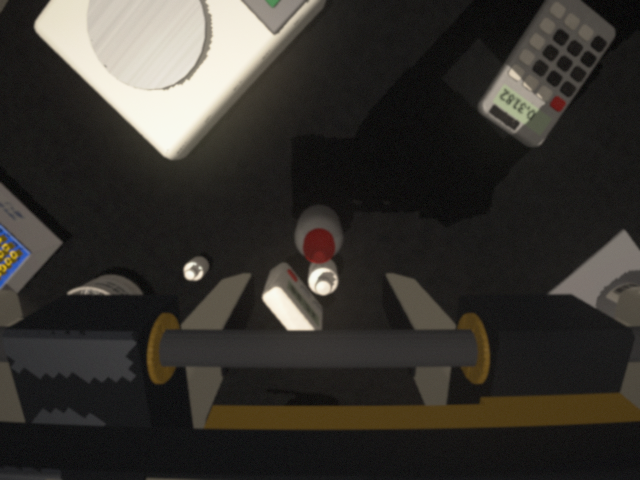

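The dropper tip at (320,250) is centred between the fingers, and the small weight at (196,268) is clear. I descend and grip.

Request:
servo_tool:
  motion:
    - {"ax":0,"ay":0,"az":0,"x":0,"y":0,"z":-0.016,"fingers":0.065}
    - {"ax":0,"ay":0,"az":0,"x":0,"y":0,"z":-0.016,"fingers":0.065}
    - {"ax":0,"ay":0,"az":0,"x":0,"y":0,"z":-0.016,"fingers":0.065}
    - {"ax":0,"ay":0,"az":0,"x":0,"y":0,"z":-0.016,"fingers":0.065}
    - {"ax":0,"ay":0,"az":0,"x":0,"y":0,"z":-0.016,"fingers":0.065}
    - {"ax":0,"ay":0,"az":0,"x":0,"y":0,"z":-0.016,"fingers":0.065}
    - {"ax":0,"ay":0,"az":0,"x":0,"y":0,"z":-0.016,"fingers":0.065}
    - {"ax":0,"ay":0,"az":0,"x":0,"y":0,"z":-0.014,"fingers":0.065}
    - {"ax":0,"ay":0,"az":0,"x":0,"y":0,"z":-0.004,"fingers":0.065}
    - {"ax":0,"ay":0,"az":0,"x":0,"y":0,"z":0,"fingers":0.065}

```text
time: 14.57
eef_pos: [0.5803, 0.0781, 0.0487]
tcp_rot: [-0.001, -0.363, 0.932, 0.0]
ft_force: [-0.7, -0.1, 0.3]
grip_width: 0.697
finger_force: 0.0
```

Request:
servo_tool:
  motion:
    - {"ax":0,"ay":0,"az":0,"x":0,"y":0,"z":0,"fingers":0.055}
    - {"ax":0,"ay":0,"az":0,"x":0,"y":0,"z":0,"fingers":0.05}
    - {"ax":0,"ay":0,"az":0,"x":0,"y":0,"z":0,"fingers":0.046}
    - {"ax":0,"ay":0,"az":0,"x":0,"y":0,"z":0,"fingers":0.042}
    - {"ax":0,"ay":0,"az":0,"x":0,"y":0,"z":0,"fingers":0.038}
    - {"ax":0,"ay":0,"az":0,"x":0,"y":0,"z":0,"fingers":0.034}
    - {"ax":0,"ay":0,"az":0,"x":0,"y":0,"z":0,"fingers":0.03}
    - {"ax":0,"ay":0,"az":0,"x":0,"y":0,"z":0,"fingers":0.025}
    - {"ax":0,"ay":0,"az":0,"x":0,"y":0,"z":0,"fingers":0.025}
    - {"ax":0,"ay":0,"az":0,"x":0,"y":0,"z":0,"fingers":0.025}

```text
time: 15.4
eef_pos: [0.5811, 0.0775, 0.05]
tcp_rot: [0.0, -0.363, 0.932, -0.0]
ft_force: [-0.9, 1.2, 4.9]
grip_width: 0.421
finger_force: 15.0
```

Request:
servo_tool:
  motion:
    - {"ax":0,"ay":0,"az":0,"x":0,"y":0,"z":0.026,"fingers":0.025}
    - {"ax":0,"ay":0,"az":0,"x":0,"y":0,"z":0.026,"fingers":0.025}
    - {"ax":0,"ay":0,"az":0,"x":0,"y":0,"z":0.026,"fingers":0.025}
    - {"ax":0,"ay":0,"az":0,"x":0,"y":0,"z":0.026,"fingers":0.025}
    - {"ax":0,"ay":0,"az":0,"x":0,"y":0,"z":0.026,"fingers":0.025}
    - {"ax":0,"ay":0,"az":-0.092,"x":-0.0062,"y":0.0232,"z":0,"fingers":0.025}
    - {"ax":0,"ay":0,"az":-0.092,"x":-0.0062,"y":0.0232,"z":0,"fingers":0.025}
    - {"ax":0,"ay":0,"az":-0.092,"x":-0.0062,"y":0.0232,"z":0,"fingers":0.025}
    - {"ax":0,"ay":0,"az":-0.092,"x":-0.0062,"y":0.0232,"z":0,"fingers":0.025}
    - {"ax":0,"ay":0,"az":-0.092,"x":-0.0062,"y":0.0232,"z":0,"fingers":0.025}

```text
time: 16.23
eef_pos: [0.5494, 0.1942, 0.1794]
tcp_rot: [-0.0, -0.139, 0.99, -0.0]
ft_force: [-0.2, -0.7, -0.8]
grip_width: 0.42
finger_force: 15.0
```

Request:
servo_tool:
  motion:
    - {"ax":0,"ay":0,"az":-0.092,"x":-0.0062,"y":0.0232,"z":0,"fingers":0.025}
    - {"ax":0,"ay":0,"az":-0.092,"x":-0.0062,"y":0.0232,"z":0,"fingers":0.025}
    - {"ax":0,"ay":0,"az":-0.092,"x":-0.0062,"y":0.0232,"z":0,"fingers":0.025}
    - {"ax":0,"ay":0,"az":-0.092,"x":-0.0062,"y":0.0232,"z":0,"fingers":0.025}
    - {"ax":0,"ay":0,"az":-0.092,"x":-0.0062,"y":0.0232,"z":0,"fingers":0.025}
    - {"ax":0,"ay":0,"az":-0.092,"x":-0.0062,"y":0.0232,"z":0,"fingers":0.025}
    - {"ax":0,"ay":0,"az":-0.092,"x":-0.0062,"y":0.0232,"z":0,"fingers":0.025}
    - {"ax":0,"ay":0,"az":0,"x":0,"y":0,"z":0,"fingers":0.025}
    - {"ax":0,"ay":0,"az":0,"x":0,"y":0,"z":-0.02,"fingers":0.025}
    - {"ax":0,"ay":0,"az":0,"x":0,"y":0,"z":-0.02,"fingers":0.025}

```text
time: 17.07
eef_pos: [0.5069, 0.356, 0.1397]
tcp_rot: [0.001, 0.178, 0.984, 0.001]
ft_force: [0.3, -0.7, -1.7]
grip_width: 0.418
finger_force: 15.0
```

Request:
servo_tool:
  motion:
    - {"ax":0,"ay":0,"az":0,"x":0,"y":0,"z":-0.02,"fingers":0.025}
    - {"ax":0,"ay":0,"az":0,"x":0,"y":0,"z":-0.02,"fingers":0.025}
    - {"ax":0,"ay":0,"az":0,"x":0,"y":0,"z":-0.02,"fingers":0.025}
    - {"ax":0,"ay":0,"az":0,"x":0,"y":0,"z":-0.012,"fingers":0.025}
    - {"ax":0,"ay":0,"az":0,"x":0,"y":0,"z":-0.009,"fingers":0.025}
    - {"ax":0,"ay":0,"az":0,"x":0,"y":0,"z":-0.004,"fingers":0.025}
    - {"ax":0,"ay":0,"az":0,"x":0,"y":0,"z":0,"fingers":0.025}
    - {"ax":0,"ay":0,"az":0,"x":0,"y":0,"z":0,"fingers":0.042}
    - {"ax":0,"ay":0,"az":0,"x":0,"y":0,"z":0,"fingers":0.046}
    - {"ax":0,"ay":0,"az":0,"x":0,"y":0,"z":0,"fingers":0.052}

```text
time: 17.9
eef_pos: [0.5069, 0.356, 0.0553]
tcp_rot: [0.0, 0.179, 0.984, 0.0]
ft_force: [0.6, -0.6, 0.2]
grip_width: 0.523
finger_force: 0.0
```

Request:
servo_tool:
  motion:
    - {"ax":0,"ay":0,"az":0,"x":0,"y":0,"z":0,"fingers":0.06}
    - {"ax":0,"ay":0,"az":0,"x":0,"y":0,"z":0,"fingers":0.06}
    - {"ax":0,"ay":0,"az":0,"x":0,"y":0,"z":0,"fingers":0.06}
    - {"ax":0,"ay":0,"az":0,"x":0,"y":0,"z":0.006,"fingers":0.06}
    - {"ax":0,"ay":0,"az":0,"x":0,"y":0,"z":0.02,"fingers":0.06}
    - {"ax":0,"ay":0,"az":0,"x":0,"y":0,"z":0.026,"fingers":0.06}
    - {"ax":0,"ay":0,"az":0,"x":0,"y":0,"z":0.026,"fingers":0.06}
    - {"ax":0,"ay":0,"az":0,"x":0,"y":0,"z":0.026,"fingers":0.06}
    - {"ax":0,"ay":0,"az":0,"x":0,"y":0,"z":0.026,"fingers":0.06}
    - {"ax":0,"ay":0,"az":0,"x":0,"y":0,"z":0,"fingers":0.06}

```text
time: 18.73
eef_pos: [0.5083, 0.3569, 0.1905]
tcp_rot: [0.003, 0.179, 0.984, 0.003]
ft_force: [0.5, 0.8, -0.1]
grip_width: 0.644
finger_force: 0.0
```

Run:
```python
from h import *
s=get_state(); print(s['eef_pos'],s['time'])
d=snap('scene','s5.png'); t=get_image('top'); w=get_image('wrist')
for n,P in dict(drop=(.5066,.357,.106),jar=(.581,.354,.072),b=(.431,.3597,.096),weight=(.6105,.111,.048),pan=(.549,-.122,.048)).items(): print(n,np.round(proj(d,P)),np.round(proj(t,P)),np.round(proj(w,P)))
cv2.imwrite('pics/st5.png',np.hstack([cv2.resize(t['img'][150:350,150:470],(480,300)),cv2.resize(w['img'],(320,300)) ])[:,:,::-1])
# pan from steel ring in the scene
g=cv2.cvtColor(d['img'],cv2.COLOR_RGB2HSV)
```

```text
[0.50833367 0.3569035  0.19046535] 18.7333
drop [194. 189.] [194. 267.] [318. 253.]
jar [223. 180.] [200. 232.] [346. 323.]
b [165. 216.] [193. 305.] [281. 144.]
weight [332. 232.] [316. 219.] [124. 413.]
pan [423. 315.] [426. 245.] [-82. 421.]
```

View pics/s5.png

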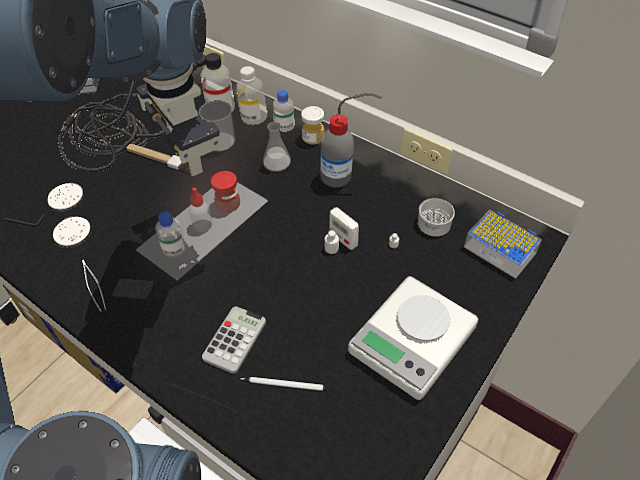

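All three stand on the mat: bottle (170,232), dropper (200,210), jar (226,190). The weight is alone at (331,242) and the pan at (424,317). I refine the weight and pan positions.

Run:
```python
from h import *
t=get_image('top'); d=get_image('scene')
for n,D,b,z in [('top',t,(400,220,455,275),.048),('scene',d,(390,285,462,350),.048)]:
    x0,y0,x1,y1=b; g=cv2.cvtColor(D['img'][y0:y1,x0:x1],cv2.COLOR_RGB2GRAY); g=cv2.GaussianBlur(g,(3,3),0)
    h=np.median(g[:4]); 
    for th in (.85,.92):
        m=(g<th*g.max()).astype(np.uint8); nn,l,st,c=cv2.connectedComponentsWithStats(m); k=1+np.argmax(st[1:,4])
        cs=cv2.findContours((l==k).astype(np.uint8),0,2)[0]; e=cv2.fitEllipse(cv2.convexHull(max(cs,key=cv2.contourArea)))
        print(n,th,g.max(),st[k],e,onz(D,e[0][0]+x0,e[0][1]+y0,z).round(4))
for n,D,b in [('top',t,(306,209,328,234)),('scene',d,(322,229,341,256))]:
    x0,y0,x1,y1=b; g=cv2.cvtColor(D['img'][y0:y1,x0:x1],cv2.COLOR_RGB2GRAY); m=(g>110).astype(np.uint8)
    nn,l,st,c=cv2.connectedComponentsWithStats(m); k=1+np.argmax(st[1:,4]); p=c[k]+[x0,y0]; print(n,st[k],p,onz(D,*p,.025 if n=='scene' else .035).round(4))
```

```text
top 0.85 253 [ 6 27 31 22 93] ((21.511295318603516, 35.02159118652344), (22.289140701293945, 34.77866744995117), 119.42530059814453) [ 0.5284 -0.1116  0.048 ]
top 0.92 253 [  5  19  34  30 152] ((22.2178955078125, 31.328893661499023), (29.70522117614746, 40.04026794433594), 126.21955871582031) [ 0.5363 -0.1136  0.048 ]
scene 0.85 253 [ 35   0  37  23 448] ((98.1841812133789, 24.549964904785156), (21.04245948791504, 176.0118408203125), 116.83451080322266) [ 0.6243 -0.209   0.048 ]
scene 0.92 253 [   5   10   56   49 2050] ((32.393436431884766, 34.30681610107422), (48.49895477294922, 55.1630744934082), 96.39131927490234) [ 0.5417 -0.1256  0.048 ]
top [  4   5  13  12 121] [316.14049587 219.63636364] [0.6112 0.1112 0.035 ]
scene [  2   0  17  25 309] [332.04854369 240.93527508] [0.6092 0.1088 0.025 ]
```

Run:
```python
from h import *
t=get_image('top'); d=get_image('scene')
o=[]
for D,(x0,y0) in [(t,(385,205)),(d,(370,270))]:
    im=cv2.resize(D['img'][y0:y0+105,x0:x0+80 if D is t else x0+110],None,fx=4,fy=4,interpolation=cv2.INTER_CUBIC).copy()
    for a in np.arange(0,6.28,.2):
        u,v=proj(D,(.549+.045*np.cos(a),-.122+.045*np.sin(a),.048)); cv2.circle(im,(int((u-x0+.5)*4),int((v-y0+.5)*4)),2,(255,0,0),-1)
    o.append(im)
cv2.imwrite('pics/pan.png',np.hstack(o)[:,:,::-1])
```

```text
(no output)
```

View pics/pan.png

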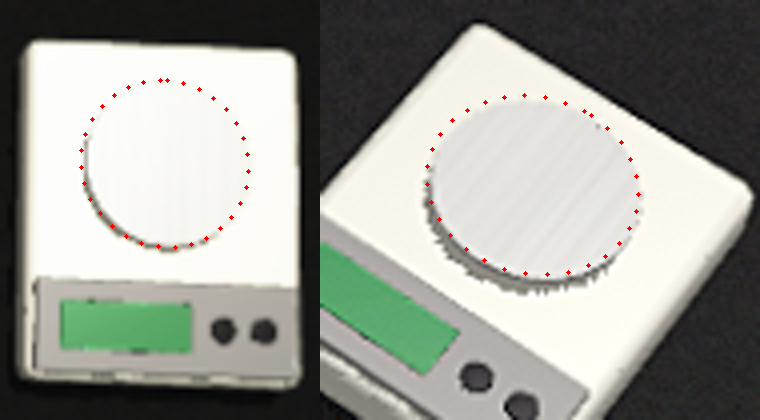

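The rim fits in both views, so the pan is at (0.548,-0.123). On to the weight.

Request:
servo_tool:
  motion:
    - {"ax":0,"ay":0,"az":0.016,"x":0.0102,"y":-0.0246,"z":0,"fingers":0.055}
    - {"ax":0,"ay":0,"az":0.016,"x":0.0102,"y":-0.0246,"z":0,"fingers":0.055}
    - {"ax":0,"ay":0,"az":0.016,"x":0.0102,"y":-0.0246,"z":0,"fingers":0.055}
    - {"ax":0,"ay":0,"az":0.016,"x":0.0102,"y":-0.0246,"z":0,"fingers":0.055}
    - {"ax":0,"ay":0,"az":0.016,"x":0.0102,"y":-0.0246,"z":0,"fingers":0.055}
    - {"ax":0,"ay":0,"az":0.016,"x":0.0102,"y":-0.0246,"z":0,"fingers":0.055}
    - {"ax":0,"ay":0,"az":0.016,"x":0.0102,"y":-0.0246,"z":0,"fingers":0.055}
    - {"ax":0,"ay":0,"az":0.016,"x":0.0102,"y":-0.0246,"z":0,"fingers":0.055}
    - {"ax":0,"ay":0,"az":0.016,"x":0.0102,"y":-0.0246,"z":0,"fingers":0.055}
    - {"ax":0,"ay":0,"az":0.016,"x":0.0102,"y":-0.0246,"z":0,"fingers":0.055}

```text
time: 19.92
eef_pos: [0.6086, 0.1085, 0.1839]
tcp_rot: [-0.001, 0.1, 0.995, -0.0]
ft_force: [0.4, 0.6, 0.4]
grip_width: 0.59
finger_force: 0.0
```

Request:
servo_tool:
  motion:
    - {"ax":0,"ay":0,"az":0,"x":0,"y":0,"z":-0.015,"fingers":0.055}
    - {"ax":0,"ay":0,"az":0,"x":0,"y":0,"z":-0.015,"fingers":0.055}
    - {"ax":0,"ay":0,"az":0,"x":0,"y":0,"z":-0.015,"fingers":0.055}
    - {"ax":0,"ay":0,"az":0,"x":0,"y":0,"z":-0.015,"fingers":0.055}
    - {"ax":0,"ay":0,"az":0,"x":0,"y":0,"z":-0.01,"fingers":0.055}
    - {"ax":0,"ay":0,"az":0,"x":0,"y":0,"z":0,"fingers":0.055}
    - {"ax":0,"ay":0,"az":0,"x":0,"y":0,"z":0,"fingers":0.055}
    - {"ax":0,"ay":0,"az":0,"x":0,"y":0,"z":0,"fingers":0.055}
    - {"ax":0,"ay":0,"az":0,"x":0,"y":0,"z":0,"fingers":0.055}
    - {"ax":0,"ay":0,"az":0,"x":0,"y":0,"z":0,"fingers":0.055}

```text
time: 20.75
eef_pos: [0.6089, 0.1099, 0.1154]
tcp_rot: [0.001, 0.1, 0.995, 0.0]
ft_force: [-0.7, 0.5, -0.6]
grip_width: 0.594
finger_force: 0.0
```

Run:
```python
from h import *
s=get_state(); q=s['tcp_rot'];print(s['eef_pos'],s['qpos'],2*np.degrees(np.arctan2(q[2],q[1]))-90)
d=snap('wrist','w6.png')
for n,P in dict(w=(.611,.111,.048)).items(): print(n,np.round(proj(d,P)),np.round(proj(d,s['eef_pos']-[0,0,.072])))
```

```text
[0.60886422 0.10986012 0.1154157 ] [ 1.03284320e-01  6.10399828e-01  1.56406302e+00  1.33504629e-06
  9.65943798e-01 -1.26676838e+00] 78.49819384401701
w [319. 261.] [317. 257.]
```

View pics/w6.png

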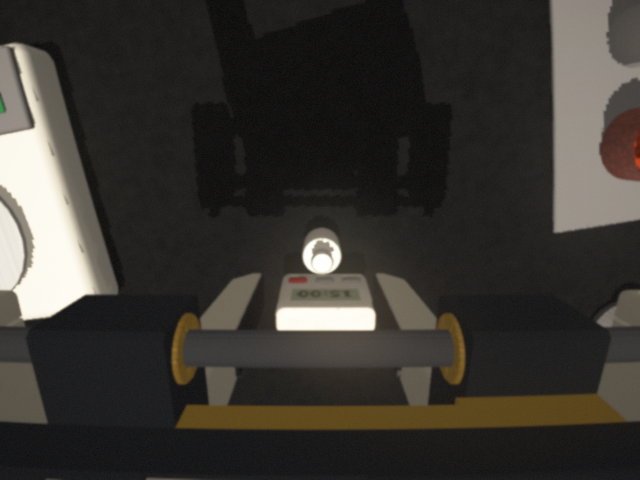

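Knob at (321,262) as predicted. The fingers straddle it, clear of the timer.

Request:
servo_tool:
  motion:
    - {"ax":0,"ay":0,"az":0,"x":0,"y":0,"z":-0.0125,"fingers":0.055}
    - {"ax":0,"ay":0,"az":0,"x":0,"y":0,"z":-0.0125,"fingers":0.055}
    - {"ax":0,"ay":0,"az":0,"x":0,"y":0,"z":-0.0125,"fingers":0.055}
    - {"ax":0,"ay":0,"az":0,"x":0,"y":0,"z":-0.0125,"fingers":0.055}
    - {"ax":0,"ay":0,"az":0,"x":0,"y":0,"z":-0.0125,"fingers":0.055}
    - {"ax":0,"ay":0,"az":0,"x":0,"y":0,"z":-0.0125,"fingers":0.055}
    - {"ax":0,"ay":0,"az":0,"x":0,"y":0,"z":-0.0125,"fingers":0.055}
    - {"ax":0,"ay":0,"az":0,"x":0,"y":0,"z":-0.004,"fingers":0.055}
    - {"ax":0,"ay":0,"az":0,"x":0,"y":0,"z":0,"fingers":0.055}
    - {"ax":0,"ay":0,"az":0,"x":0,"y":0,"z":0,"fingers":0.055}

```text
time: 21.63
eef_pos: [0.6087, 0.1098, 0.0231]
tcp_rot: [0.0, 0.1, 0.995, 0.0]
ft_force: [0.3, -1.1, 0.3]
grip_width: 0.593
finger_force: 0.0
```

Request:
servo_tool:
  motion:
    - {"ax":0,"ay":0,"az":0,"x":0,"y":0,"z":0,"fingers":0.045}
    - {"ax":0,"ay":0,"az":0,"x":0,"y":0,"z":0,"fingers":0.038}
    - {"ax":0,"ay":0,"az":0,"x":0,"y":0,"z":0,"fingers":0.034}
    - {"ax":0,"ay":0,"az":0,"x":0,"y":0,"z":0,"fingers":0.03}
    - {"ax":0,"ay":0,"az":0,"x":0,"y":0,"z":0,"fingers":0.026}
    - {"ax":0,"ay":0,"az":0,"x":0,"y":0,"z":0,"fingers":0.022}
    - {"ax":0,"ay":0,"az":0,"x":0,"y":0,"z":0,"fingers":0.018}
    - {"ax":0,"ay":0,"az":0,"x":0,"y":0,"z":0,"fingers":0.015}
    - {"ax":0,"ay":0,"az":0,"x":0,"y":0,"z":0,"fingers":0.015}
    - {"ax":0,"ay":0,"az":0,"x":0,"y":0,"z":0,"fingers":0.015}

```text
time: 22.47
eef_pos: [0.6088, 0.11, 0.0235]
tcp_rot: [0.0, 0.1, 0.995, 0.0]
ft_force: [0.8, 3.4, 5.2]
grip_width: 0.286
finger_force: 15.0
```

Request:
servo_tool:
  motion:
    - {"ax":0,"ay":0,"az":0,"x":0,"y":0,"z":0.02,"fingers":0.015}
    - {"ax":0,"ay":0,"az":0,"x":0,"y":0,"z":0.02,"fingers":0.015}
    - {"ax":0,"ay":0,"az":0,"x":0,"y":0,"z":0.02,"fingers":0.015}
    - {"ax":0,"ay":0,"az":0,"x":0,"y":0,"z":0.02,"fingers":0.015}
    - {"ax":0,"ay":0,"az":0,"x":0,"y":0,"z":0.02,"fingers":0.015}
    - {"ax":0,"ay":0,"az":0,"x":-0.0063,"y":-0.0234,"z":0,"fingers":0.015}
    - {"ax":0,"ay":0,"az":0,"x":-0.0063,"y":-0.0234,"z":0,"fingers":0.015}
    - {"ax":0,"ay":0,"az":0,"x":-0.0063,"y":-0.0234,"z":0,"fingers":0.015}
    - {"ax":0,"ay":0,"az":0,"x":-0.0063,"y":-0.0234,"z":0,"fingers":0.015}
    - {"ax":0,"ay":0,"az":0,"x":-0.0063,"y":-0.0234,"z":0,"fingers":0.015}

```text
time: 23.3
eef_pos: [0.5759, -0.0084, 0.1225]
tcp_rot: [-0.001, 0.1, 0.995, -0.0]
ft_force: [0.4, 0.4, -2.1]
grip_width: 0.284
finger_force: 15.0
```

Request:
servo_tool:
  motion:
    - {"ax":0,"ay":0,"az":0,"x":-0.0063,"y":-0.0234,"z":0,"fingers":0.015}
    - {"ax":0,"ay":0,"az":0,"x":-0.0063,"y":-0.0234,"z":0,"fingers":0.015}
    - {"ax":0,"ay":0,"az":0,"x":-0.0063,"y":-0.0234,"z":0,"fingers":0.015}
    - {"ax":0,"ay":0,"az":0,"x":-0.0063,"y":-0.0234,"z":0,"fingers":0.015}
    - {"ax":0,"ay":0,"az":0,"x":-0.0063,"y":-0.0234,"z":0,"fingers":0.015}
    - {"ax":0,"ay":0,"az":0,"x":0,"y":0,"z":0,"fingers":0.015}
    - {"ax":0,"ay":0,"az":0,"x":0,"y":0,"z":-0.012,"fingers":0.015}
    - {"ax":0,"ay":0,"az":0,"x":0,"y":0,"z":-0.012,"fingers":0.015}
    - {"ax":0,"ay":0,"az":0,"x":0,"y":0,"z":-0.012,"fingers":0.015}
    - {"ax":0,"ay":0,"az":0,"x":0,"y":0,"z":-0.006,"fingers":0.015}

```text
time: 24.13
eef_pos: [0.5446, -0.123, 0.0784]
tcp_rot: [-0.002, 0.1, 0.995, 0.0]
ft_force: [-1.3, 0.6, -2.4]
grip_width: 0.285
finger_force: 15.0
```

Request:
servo_tool:
  motion:
    - {"ax":0,"ay":0,"az":0,"x":0,"y":0,"z":-0.004,"fingers":0.015}
    - {"ax":0,"ay":0,"az":0,"x":0,"y":0,"z":-0.003,"fingers":0.015}
    - {"ax":0,"ay":0,"az":0,"x":0,"y":0,"z":-0.002,"fingers":0.015}
    - {"ax":0,"ay":0,"az":0,"x":0,"y":0,"z":0,"fingers":0.015}
    - {"ax":0,"ay":0,"az":0,"x":0,"y":0,"z":0,"fingers":0.015}
    - {"ax":0,"ay":0,"az":0,"x":0,"y":0,"z":0,"fingers":0.027}
    - {"ax":0,"ay":0,"az":0,"x":0,"y":0,"z":0,"fingers":0.03}
    - {"ax":0,"ay":0,"az":0,"x":0,"y":0,"z":0,"fingers":0.036}
    - {"ax":0,"ay":0,"az":0,"x":0,"y":0,"z":0,"fingers":0.045}
    - {"ax":0,"ay":0,"az":0,"x":0,"y":0,"z":0,"fingers":0.055}

```text
time: 24.97
eef_pos: [0.5456, -0.1243, 0.0723]
tcp_rot: [0.0, 0.1, 0.995, -0.0]
ft_force: [1.4, 0.2, -0.2]
grip_width: 0.48
finger_force: 0.0
```

Request:
servo_tool:
  motion:
    - {"ax":0,"ay":0,"az":0,"x":0,"y":0,"z":0,"fingers":0.06}
    - {"ax":0,"ay":0,"az":0,"x":0,"y":0,"z":0,"fingers":0.06}
    - {"ax":0,"ay":0,"az":0,"x":0,"y":0,"z":0,"fingers":0.06}
    - {"ax":0,"ay":0,"az":0,"x":0,"y":0,"z":0.006,"fingers":0.06}
    - {"ax":0,"ay":0,"az":0,"x":0,"y":0,"z":0.02,"fingers":0.06}
    - {"ax":0,"ay":0,"az":0,"x":0,"y":0,"z":0.024,"fingers":0.06}
    - {"ax":0,"ay":0,"az":0,"x":0,"y":0,"z":0.025,"fingers":0.06}
    - {"ax":0,"ay":0,"az":0,"x":0,"y":0,"z":0.025,"fingers":0.06}
    - {"ax":0,"ay":0,"az":0,"x":0,"y":0,"z":0,"fingers":0.06}
    - {"ax":0,"ay":0,"az":0,"x":0,"y":0,"z":0,"fingers":0.06}

```text
time: 25.8
eef_pos: [0.5461, -0.1244, 0.1736]
tcp_rot: [0.001, 0.1, 0.995, -0.0]
ft_force: [-0.5, -1.1, -0.9]
grip_width: 0.644
finger_force: 0.0
```

Run:
```python
from h import *
s=get_state(); print(s['eef_pos'],s['time'])
d=get_image('wrist'); t=get_image('scene')
print(proj(d,(.548,-.123,.096)),proj(d,(.548,-.123,.048)),proj(t,(.548,-.123,.096)))
cv2.imwrite('pics/p7.png',np.hstack([cv2.resize(d['img'],(480,360)),cv2.resize(t['img'][250:410,320:460],(315,360))])[:,:,::-1])
```

```text
[ 0.54609741 -0.12436128  0.17359467] 25.8
(np.float64(319.60499261914407), np.float64(256.2756065111587)) (np.float64(319.33674849358516), np.float64(238.72845776760562)) (np.float64(426.52898423523106), np.float64(300.09743584269205))
```

View pics/p7.png

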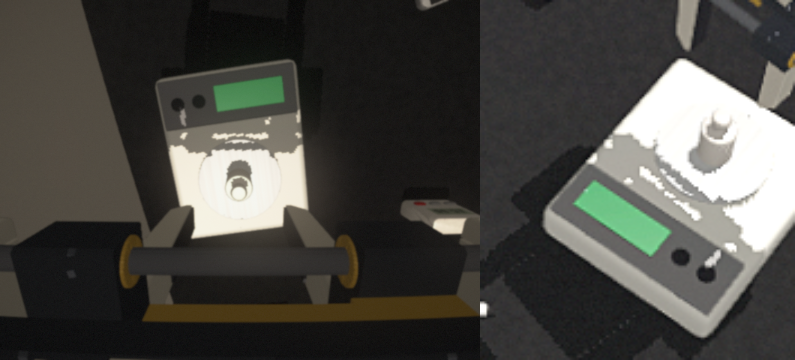

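The weight is centred: knob at (238,195) in the left half against (240,192) predicted, upright in both views. I go back for the dropper bottle.

Request:
servo_tool:
  motion:
    - {"ax":0,"ay":0,"az":-0.01,"x":-0.0025,"y":0.03,"z":0,"fingers":0.06}
    - {"ax":0,"ay":0,"az":-0.01,"x":-0.0025,"y":0.03,"z":0,"fingers":0.06}
    - {"ax":0,"ay":0,"az":-0.01,"x":-0.0025,"y":0.03,"z":0,"fingers":0.06}
    - {"ax":0,"ay":0,"az":-0.01,"x":-0.0025,"y":0.03,"z":0,"fingers":0.06}
    - {"ax":0,"ay":0,"az":-0.01,"x":-0.0025,"y":0.03,"z":0,"fingers":0.06}
    - {"ax":0,"ay":0,"az":-0.01,"x":-0.0025,"y":0.03,"z":0,"fingers":0.06}
    - {"ax":0,"ay":0,"az":-0.01,"x":-0.0025,"y":0.03,"z":0,"fingers":0.06}
    - {"ax":0,"ay":0,"az":-0.01,"x":-0.0025,"y":0.03,"z":0,"fingers":0.06}
    - {"ax":0,"ay":0,"az":-0.01,"x":-0.0025,"y":0.03,"z":0,"fingers":0.06}
    - {"ax":0,"ay":0,"az":-0.01,"x":-0.0025,"y":0.03,"z":0,"fingers":0.06}

```text
time: 26.73
eef_pos: [0.5196, 0.1771, 0.1709]
tcp_rot: [-0.001, 0.15, 0.989, -0.0]
ft_force: [1.1, -1.1, 0.3]
grip_width: 0.647
finger_force: 0.0
```

Request:
servo_tool:
  motion:
    - {"ax":0,"ay":0,"az":-0.01,"x":-0.0025,"y":0.03,"z":0,"fingers":0.06}
    - {"ax":0,"ay":0,"az":-0.01,"x":-0.0025,"y":0.03,"z":0,"fingers":0.06}
    - {"ax":0,"ay":0,"az":-0.01,"x":-0.0025,"y":0.03,"z":0,"fingers":0.06}
    - {"ax":0,"ay":0,"az":-0.01,"x":-0.0025,"y":0.03,"z":0,"fingers":0.06}
    - {"ax":0,"ay":0,"az":-0.01,"x":-0.0025,"y":0.03,"z":0,"fingers":0.06}
    - {"ax":0,"ay":0,"az":-0.01,"x":-0.0025,"y":0.03,"z":0,"fingers":0.06}
    - {"ax":0,"ay":0,"az":0,"x":0,"y":0,"z":0,"fingers":0.06}
    - {"ax":0,"ay":0,"az":0,"x":0,"y":0,"z":0,"fingers":0.06}
    - {"ax":0,"ay":0,"az":0,"x":0,"y":0,"z":0,"fingers":0.06}
    - {"ax":0,"ay":0,"az":0,"x":0,"y":0,"z":0,"fingers":0.06}

```text
time: 27.57
eef_pos: [0.5055, 0.3547, 0.1715]
tcp_rot: [-0.0, 0.18, 0.984, -0.0]
ft_force: [-0.0, 0.6, -0.5]
grip_width: 0.647
finger_force: 0.0
```

Run:
```python
from h import *
s=get_state(); q=s['tcp_rot'];print(s['eef_pos'],2*np.degrees(np.arctan2(q[2],q[1]))-90)
d=get_image('wrist'); h=cv2.cvtColor(d['img'],cv2.COLOR_RGB2HSV)
m=(((h[...,0]<8)|(h[...,0]>172))&(h[...,1]>140)&(h[...,2]>70)).astype(np.uint8)
n,l,st,c=cv2.connectedComponentsWithStats(m)
print([(st[k],c[k]) for k in range(1,n) if st[k,4]>80], proj(d,(.507,.3565,.085)))
```

```text
[0.50551532 0.35472353 0.17154369] 69.28440461356092
[(array([ 43, 149,  13,  13, 120], dtype=int32), array([ 49.15833333, 155.16666667])), (array([305, 235,  32,  36, 872], dtype=int32), array([320.31307339, 252.40825688])), (array([ 319,  288,   63,   43, 2058], dtype=int32), array([348.49271137, 311.81292517]))] (np.float64(320.16005890414533), np.float64(251.91807006281573))
```

Request:
servo_tool:
  motion:
    - {"ax":0,"ay":0,"az":0,"x":0.0012,"y":0.0018,"z":0,"fingers":0.06}
    - {"ax":0,"ay":0,"az":0,"x":0,"y":0,"z":-0.015,"fingers":0.06}
    - {"ax":0,"ay":0,"az":0,"x":0,"y":0,"z":-0.015,"fingers":0.06}
    - {"ax":0,"ay":0,"az":0,"x":0,"y":0,"z":-0.015,"fingers":0.06}
    - {"ax":0,"ay":0,"az":0,"x":0,"y":0,"z":-0.015,"fingers":0.06}
    - {"ax":0,"ay":0,"az":0,"x":0,"y":0,"z":-0.015,"fingers":0.06}
    - {"ax":0,"ay":0,"az":0,"x":0,"y":0,"z":-0.015,"fingers":0.06}
    - {"ax":0,"ay":0,"az":0,"x":0,"y":0,"z":-0.015,"fingers":0.06}
    - {"ax":0,"ay":0,"az":0,"x":0,"y":0,"z":-0.012,"fingers":0.06}
    - {"ax":0,"ay":0,"az":0,"x":0,"y":0,"z":0,"fingers":0.06}

```text
time: 28.45
eef_pos: [0.5059, 0.3566, 0.0529]
tcp_rot: [-0.001, 0.18, 0.984, -0.001]
ft_force: [-0.1, -0.7, 0.4]
grip_width: 0.645
finger_force: 0.0
```

Request:
servo_tool:
  motion:
    - {"ax":0,"ay":0,"az":0,"x":0,"y":0,"z":0,"fingers":0.055}
    - {"ax":0,"ay":0,"az":0,"x":0,"y":0,"z":0,"fingers":0.05}
    - {"ax":0,"ay":0,"az":0,"x":0,"y":0,"z":0,"fingers":0.046}
    - {"ax":0,"ay":0,"az":0,"x":0,"y":0,"z":0,"fingers":0.042}
    - {"ax":0,"ay":0,"az":0,"x":0,"y":0,"z":0,"fingers":0.038}
    - {"ax":0,"ay":0,"az":0,"x":0,"y":0,"z":0,"fingers":0.034}
    - {"ax":0,"ay":0,"az":0,"x":0,"y":0,"z":0,"fingers":0.03}
    - {"ax":0,"ay":0,"az":0,"x":0,"y":0,"z":0,"fingers":0.025}
    - {"ax":0,"ay":0,"az":0,"x":0,"y":0,"z":0,"fingers":0.025}
    - {"ax":0,"ay":0,"az":0,"x":0,"y":0,"z":0,"fingers":0.025}

```text
time: 29.28
eef_pos: [0.5069, 0.3577, 0.0557]
tcp_rot: [0.0, 0.179, 0.984, 0.0]
ft_force: [-1.5, -1.0, 6.1]
grip_width: 0.419
finger_force: 15.0
```

Request:
servo_tool:
  motion:
    - {"ax":0,"ay":0,"az":0,"x":0,"y":0,"z":0.026,"fingers":0.025}
    - {"ax":0,"ay":0,"az":0,"x":0,"y":0,"z":0.026,"fingers":0.025}
    - {"ax":0,"ay":0,"az":0,"x":0,"y":0,"z":0.026,"fingers":0.025}
    - {"ax":0,"ay":0,"az":0,"x":0,"y":0,"z":0.026,"fingers":0.025}
    - {"ax":0,"ay":0,"az":0,"x":0,"y":0,"z":0.026,"fingers":0.025}
    - {"ax":0,"ay":0,"az":0.092,"x":0.0062,"y":-0.0232,"z":0,"fingers":0.025}
    - {"ax":0,"ay":0,"az":0.092,"x":0.0062,"y":-0.0232,"z":0,"fingers":0.025}
    - {"ax":0,"ay":0,"az":0.092,"x":0.0062,"y":-0.0232,"z":0,"fingers":0.025}
    - {"ax":0,"ay":0,"az":0.092,"x":0.0062,"y":-0.0232,"z":0,"fingers":0.025}
    - {"ax":0,"ay":0,"az":0.092,"x":0.0062,"y":-0.0232,"z":0,"fingers":0.025}

```text
time: 30.12
eef_pos: [0.5377, 0.2405, 0.185]
tcp_rot: [-0.0, -0.052, 0.999, -0.0]
ft_force: [1.0, 0.4, -0.7]
grip_width: 0.418
finger_force: 15.0
```

Request:
servo_tool:
  motion:
    - {"ax":0,"ay":0,"az":0.092,"x":0.0062,"y":-0.0232,"z":0,"fingers":0.025}
    - {"ax":0,"ay":0,"az":0.092,"x":0.0062,"y":-0.0232,"z":0,"fingers":0.025}
    - {"ax":0,"ay":0,"az":0.092,"x":0.0062,"y":-0.0232,"z":0,"fingers":0.025}
    - {"ax":0,"ay":0,"az":0.092,"x":0.0062,"y":-0.0232,"z":0,"fingers":0.025}
    - {"ax":0,"ay":0,"az":0.092,"x":0.0062,"y":-0.0232,"z":0,"fingers":0.025}
    - {"ax":0,"ay":0,"az":0.092,"x":0.0062,"y":-0.0232,"z":0,"fingers":0.025}
    - {"ax":0,"ay":0,"az":0.092,"x":0.0062,"y":-0.0232,"z":0,"fingers":0.025}
    - {"ax":0,"ay":0,"az":0,"x":0,"y":0,"z":0,"fingers":0.025}
    - {"ax":0,"ay":0,"az":0,"x":0,"y":0,"z":0,"fingers":0.025}
    - {"ax":0,"ay":0,"az":0,"x":0,"y":0,"z":0,"fingers":0.025}

```text
time: 30.95
eef_pos: [0.5809, 0.0797, 0.185]
tcp_rot: [-0.0, -0.362, 0.932, 0.0]
ft_force: [0.4, 0.5, 0.1]
grip_width: 0.42
finger_force: 15.0
```

Request:
servo_tool:
  motion:
    - {"ax":0,"ay":0,"az":0,"x":0,"y":-0.0015,"z":-0.02,"fingers":0.025}
    - {"ax":0,"ay":0,"az":0,"x":0,"y":0,"z":-0.02,"fingers":0.025}
    - {"ax":0,"ay":0,"az":0,"x":0,"y":0,"z":-0.02,"fingers":0.025}
    - {"ax":0,"ay":0,"az":0,"x":0,"y":0,"z":-0.02,"fingers":0.025}
    - {"ax":0,"ay":0,"az":0,"x":0,"y":0,"z":-0.02,"fingers":0.025}
    - {"ax":0,"ay":0,"az":0,"x":0,"y":0,"z":-0.02,"fingers":0.025}
    - {"ax":0,"ay":0,"az":0,"x":0,"y":0,"z":-0.009,"fingers":0.025}
    - {"ax":0,"ay":0,"az":0,"x":0,"y":0,"z":-0.004,"fingers":0.025}
    - {"ax":0,"ay":0,"az":0,"x":0,"y":0,"z":-0.001,"fingers":0.025}
    - {"ax":0,"ay":0,"az":0,"x":0,"y":0,"z":0,"fingers":0.025}

```text
time: 31.78
eef_pos: [0.5814, 0.0783, 0.0517]
tcp_rot: [0.0, -0.363, 0.932, -0.0]
ft_force: [-0.1, 0.9, 0.4]
grip_width: 0.42
finger_force: 15.0
```

Request:
servo_tool:
  motion:
    - {"ax":0,"ay":0,"az":0,"x":0,"y":0,"z":0,"fingers":0.025}
    - {"ax":0,"ay":0,"az":0,"x":0,"y":0,"z":0,"fingers":0.041}
    - {"ax":0,"ay":0,"az":0,"x":0,"y":0,"z":0,"fingers":0.045}
    - {"ax":0,"ay":0,"az":0,"x":0,"y":0,"z":0,"fingers":0.05}
    - {"ax":0,"ay":0,"az":0,"x":0,"y":0,"z":0,"fingers":0.056}
    - {"ax":0,"ay":0,"az":0,"x":0,"y":0,"z":0,"fingers":0.06}
    - {"ax":0,"ay":0,"az":0,"x":0,"y":0,"z":0,"fingers":0.06}
    - {"ax":0,"ay":0,"az":0,"x":0,"y":0,"z":0,"fingers":0.06}
    - {"ax":0,"ay":0,"az":0,"x":0,"y":0,"z":0,"fingers":0.06}
    - {"ax":0,"ay":0,"az":0,"x":0,"y":0,"z":0,"fingers":0.06}

```text
time: 32.62
eef_pos: [0.5811, 0.0777, 0.0511]
tcp_rot: [-0.0, -0.363, 0.932, 0.0]
ft_force: [0.4, -0.0, 0.2]
grip_width: 0.644
finger_force: 0.0
```

Request:
servo_tool:
  motion:
    - {"ax":0,"ay":0,"az":0,"x":0,"y":0,"z":0.02,"fingers":0.06}
    - {"ax":0,"ay":0,"az":0,"x":0,"y":0,"z":0.026,"fingers":0.06}
    - {"ax":0,"ay":0,"az":0,"x":0,"y":0,"z":0.028,"fingers":0.06}
    - {"ax":0,"ay":0,"az":0,"x":0,"y":0,"z":0.028,"fingers":0.06}
    - {"ax":0,"ay":0,"az":0,"x":0,"y":0,"z":0.026,"fingers":0.06}
    - {"ax":0,"ay":0,"az":-0.092,"x":0,"y":0.023,"z":0,"fingers":0.07}
    - {"ax":0,"ay":0,"az":-0.092,"x":0,"y":0.023,"z":0,"fingers":0.07}
    - {"ax":0,"ay":0,"az":-0.092,"x":0,"y":0.023,"z":0,"fingers":0.07}
    - {"ax":0,"ay":0,"az":-0.092,"x":0,"y":0.023,"z":0,"fingers":0.07}
    - {"ax":0,"ay":0,"az":-0.092,"x":0,"y":0.023,"z":0,"fingers":0.07}

```text
time: 33.45
eef_pos: [0.581, 0.1937, 0.1792]
tcp_rot: [0.0, -0.139, 0.99, -0.0]
ft_force: [0.5, 0.0, 0.7]
grip_width: 0.751
finger_force: 0.0
```

Request:
servo_tool:
  motion:
    - {"ax":0,"ay":0,"az":-0.092,"x":0,"y":0.023,"z":0,"fingers":0.07}
    - {"ax":0,"ay":0,"az":-0.092,"x":0,"y":0.023,"z":0,"fingers":0.07}
    - {"ax":0,"ay":0,"az":-0.092,"x":0,"y":0.023,"z":0,"fingers":0.07}
    - {"ax":0,"ay":0,"az":-0.092,"x":0,"y":0.023,"z":0,"fingers":0.07}
    - {"ax":0,"ay":0,"az":-0.092,"x":0,"y":0.023,"z":0,"fingers":0.07}
    - {"ax":0,"ay":0,"az":-0.092,"x":0,"y":0.023,"z":0,"fingers":0.07}
    - {"ax":0,"ay":0,"az":-0.092,"x":0,"y":0.023,"z":0,"fingers":0.07}
    - {"ax":0,"ay":0,"az":0,"x":0,"y":0,"z":0,"fingers":0.07}
    - {"ax":0,"ay":0,"az":0,"x":0,"y":0,"z":0,"fingers":0.07}
    - {"ax":0,"ay":0,"az":0,"x":0,"y":0,"z":0,"fingers":0.07}

```text
time: 34.28
eef_pos: [0.581, 0.3531, 0.1789]
tcp_rot: [-0.0, 0.179, 0.984, -0.0]
ft_force: [0.2, 0.7, 0.2]
grip_width: 0.752
finger_force: 0.0
```

Run:
```python
from h import *
s=get_state(); q=s['tcp_rot'];print(s['eef_pos'],2*np.degrees(np.arctan2(q[2],q[1]))-90)
d=get_image('wrist'); h=cv2.cvtColor(d['img'],cv2.COLOR_RGB2HSV)
m=(((h[...,0]<8)|(h[...,0]>172))&(h[...,1]>140)&(h[...,2]>70)).astype(np.uint8)
n,l,st,c=cv2.connectedComponentsWithStats(m)
print([(st[k],c[k]) for k in range(1,n) if st[k,4]>80], proj(d,(.581,.3537,.072)),proj(d,(.581,.0777,.085)))
```

```text
[0.58103956 0.35311138 0.17891311] 69.42405555935323
[(array([  9,  65,  14,  14, 127], dtype=int32), array([15.33070866, 71.11811024])), (array([ 286,  204,   65,   72, 3584], dtype=int32), array([318.01004464, 240.55636161]))] (np.float64(317.75069346565135), np.float64(243.01059273459708)) (np.float64(5.705508621225704), np.float64(359.99543907723114))
```

Centred on the jar. I descend, grip and lift.

Request:
servo_tool:
  motion:
    - {"ax":0,"ay":0,"az":0,"x":0,"y":0.0005,"z":-0.016,"fingers":0.07}
    - {"ax":0,"ay":0,"az":0,"x":0,"y":0,"z":-0.016,"fingers":0.07}
    - {"ax":0,"ay":0,"az":0,"x":0,"y":0,"z":-0.016,"fingers":0.07}
    - {"ax":0,"ay":0,"az":0,"x":0,"y":0,"z":-0.016,"fingers":0.07}
    - {"ax":0,"ay":0,"az":0,"x":0,"y":0,"z":-0.016,"fingers":0.07}
    - {"ax":0,"ay":0,"az":0,"x":0,"y":0,"z":-0.016,"fingers":0.07}
    - {"ax":0,"ay":0,"az":0,"x":0,"y":0,"z":-0.016,"fingers":0.07}
    - {"ax":0,"ay":0,"az":0,"x":0,"y":0,"z":-0.012,"fingers":0.07}
    - {"ax":0,"ay":0,"az":0,"x":0,"y":0,"z":-0.005,"fingers":0.07}
    - {"ax":0,"ay":0,"az":0,"x":0,"y":0,"z":0,"fingers":0.07}

```text
time: 35.17
eef_pos: [0.5808, 0.3534, 0.0492]
tcp_rot: [-0.001, 0.18, 0.984, -0.001]
ft_force: [0.2, -0.1, -0.2]
grip_width: 0.756
finger_force: 0.0
```

Request:
servo_tool:
  motion:
    - {"ax":0,"ay":0,"az":0,"x":0,"y":0,"z":0,"fingers":0.065}
    - {"ax":0,"ay":0,"az":0,"x":0,"y":0,"z":0,"fingers":0.06}
    - {"ax":0,"ay":0,"az":0,"x":0,"y":0,"z":0,"fingers":0.056}
    - {"ax":0,"ay":0,"az":0,"x":0,"y":0,"z":0,"fingers":0.052}
    - {"ax":0,"ay":0,"az":0,"x":0,"y":0,"z":0,"fingers":0.048}
    - {"ax":0,"ay":0,"az":0,"x":0,"y":0,"z":0,"fingers":0.044}
    - {"ax":0,"ay":0,"az":0,"x":0,"y":0,"z":0,"fingers":0.035}
    - {"ax":0,"ay":0,"az":0,"x":0,"y":0,"z":0,"fingers":0.03}
    - {"ax":0,"ay":0,"az":0,"x":0,"y":0,"z":0,"fingers":0.03}
    - {"ax":0,"ay":0,"az":0,"x":0,"y":0,"z":0,"fingers":0.03}

```text
time: 36.0
eef_pos: [0.5814, 0.3543, 0.0507]
tcp_rot: [0.0, 0.179, 0.984, 0.0]
ft_force: [-1.1, -1.2, 6.1]
grip_width: 0.545
finger_force: 15.0
```

Request:
servo_tool:
  motion:
    - {"ax":0,"ay":0,"az":0,"x":0,"y":0,"z":0.023,"fingers":0.03}
    - {"ax":0,"ay":0,"az":0,"x":0,"y":0,"z":0.023,"fingers":0.03}
    - {"ax":0,"ay":0,"az":0,"x":0,"y":0,"z":0.023,"fingers":0.03}
    - {"ax":0,"ay":0,"az":0,"x":0,"y":0,"z":0.023,"fingers":0.03}
    - {"ax":0,"ay":0,"az":0,"x":0,"y":0,"z":0.023,"fingers":0.03}
    - {"ax":0,"ay":0,"az":-0.0885,"x":0.0015,"y":-0.0195,"z":0,"fingers":0.03}
    - {"ax":0,"ay":0,"az":-0.0885,"x":0.0015,"y":-0.0195,"z":0,"fingers":0.03}
    - {"ax":0,"ay":0,"az":-0.0885,"x":0.0015,"y":-0.0195,"z":0,"fingers":0.03}
    - {"ax":0,"ay":0,"az":-0.0885,"x":0.0015,"y":-0.0195,"z":0,"fingers":0.03}
    - {"ax":0,"ay":0,"az":-0.0885,"x":0.0015,"y":-0.0195,"z":0,"fingers":0.03}

```text
time: 36.83
eef_pos: [0.5884, 0.2558, 0.1649]
tcp_rot: [-0.0, 0.393, 0.92, -0.0]
ft_force: [-0.3, -0.2, -0.2]
grip_width: 0.545
finger_force: 15.0
```

Request:
servo_tool:
  motion:
    - {"ax":0,"ay":0,"az":-0.0885,"x":0.0015,"y":-0.0195,"z":0,"fingers":0.03}
    - {"ax":0,"ay":0,"az":-0.0885,"x":0.0015,"y":-0.0195,"z":0,"fingers":0.03}
    - {"ax":0,"ay":0,"az":-0.0885,"x":0.0015,"y":-0.0195,"z":0,"fingers":0.03}
    - {"ax":0,"ay":0,"az":-0.0885,"x":0.0015,"y":-0.0195,"z":0,"fingers":0.03}
    - {"ax":0,"ay":0,"az":-0.0885,"x":0.0015,"y":-0.0195,"z":0,"fingers":0.03}
    - {"ax":0,"ay":0,"az":0,"x":0,"y":0,"z":0,"fingers":0.03}
    - {"ax":0,"ay":0,"az":0,"x":0,"y":0,"z":0,"fingers":0.03}
    - {"ax":0,"ay":0,"az":0,"x":0,"y":0,"z":0,"fingers":0.03}
    - {"ax":0,"ay":0,"az":0,"x":0,"y":0,"z":0,"fingers":0.03}
    - {"ax":0,"ay":0,"az":0,"x":0,"y":0,"z":0,"fingers":0.03}

```text
time: 37.67
eef_pos: [0.596, 0.1601, 0.165]
tcp_rot: [-0.0, 0.583, 0.813, 0.0]
ft_force: [-0.7, 0.5, -0.4]
grip_width: 0.546
finger_force: 15.0
```

Request:
servo_tool:
  motion:
    - {"ax":0,"ay":0,"az":0,"x":0,"y":-0.0013,"z":-0.02,"fingers":0.03}
    - {"ax":0,"ay":0,"az":0,"x":0,"y":0,"z":-0.02,"fingers":0.03}
    - {"ax":0,"ay":0,"az":0,"x":0,"y":0,"z":-0.02,"fingers":0.03}
    - {"ax":0,"ay":0,"az":0,"x":0,"y":0,"z":-0.02,"fingers":0.03}
    - {"ax":0,"ay":0,"az":0,"x":0,"y":0,"z":-0.02,"fingers":0.03}
    - {"ax":0,"ay":0,"az":0,"x":0,"y":0,"z":-0.01,"fingers":0.03}
    - {"ax":0,"ay":0,"az":0,"x":0,"y":0,"z":-0.006,"fingers":0.03}
    - {"ax":0,"ay":0,"az":0,"x":0,"y":0,"z":-0.003,"fingers":0.03}
    - {"ax":0,"ay":0,"az":0,"x":0,"y":0,"z":0,"fingers":0.03}
    - {"ax":0,"ay":0,"az":0,"x":0,"y":0,"z":0,"fingers":0.03}

```text
time: 38.5
eef_pos: [0.5967, 0.1582, 0.0471]
tcp_rot: [0.001, 0.583, 0.812, 0.001]
ft_force: [-0.4, 0.4, -1.2]
grip_width: 0.543
finger_force: 15.0
```

Request:
servo_tool:
  motion:
    - {"ax":0,"ay":0,"az":0,"x":0,"y":0,"z":0,"fingers":0.051}
    - {"ax":0,"ay":0,"az":0,"x":0,"y":0,"z":0,"fingers":0.054}
    - {"ax":0,"ay":0,"az":0,"x":0,"y":0,"z":0,"fingers":0.058}
    - {"ax":0,"ay":0,"az":0,"x":0,"y":0,"z":0,"fingers":0.064}
    - {"ax":0,"ay":0,"az":0,"x":0,"y":0,"z":0,"fingers":0.07}
    - {"ax":0,"ay":0,"az":0,"x":0,"y":0,"z":0,"fingers":0.07}
    - {"ax":0,"ay":0,"az":0,"x":0,"y":0,"z":0,"fingers":0.07}
    - {"ax":0,"ay":0,"az":0,"x":0,"y":0,"z":0.015,"fingers":0.07}
    - {"ax":0,"ay":0,"az":0,"x":0,"y":0,"z":0.025,"fingers":0.07}
    - {"ax":0,"ay":0,"az":0,"x":0,"y":0,"z":0.03,"fingers":0.07}

```text
time: 39.33
eef_pos: [0.5952, 0.1577, 0.1155]
tcp_rot: [-0.001, 0.583, 0.812, -0.001]
ft_force: [1.1, -0.2, 0.5]
grip_width: 0.749
finger_force: 0.0
```

Request:
servo_tool:
  motion:
    - {"ax":0,"ay":0,"az":0,"x":0,"y":0,"z":0.031,"fingers":0.07}
    - {"ax":0,"ay":0,"az":0,"x":0,"y":0,"z":0.031,"fingers":0.07}
    - {"ax":0,"ay":0,"az":0.0885,"x":-0.0165,"y":0.0201,"z":0,"fingers":0.07}
    - {"ax":0,"ay":0,"az":0.0885,"x":-0.0165,"y":0.0201,"z":0,"fingers":0.07}
    - {"ax":0,"ay":0,"az":0.0885,"x":-0.0165,"y":0.0201,"z":0,"fingers":0.07}
    - {"ax":0,"ay":0,"az":0.0885,"x":-0.0165,"y":0.0201,"z":0,"fingers":0.07}
    - {"ax":0,"ay":0,"az":0.0885,"x":-0.0165,"y":0.0201,"z":0,"fingers":0.07}
    - {"ax":0,"ay":0,"az":0.0885,"x":-0.0165,"y":0.0201,"z":0,"fingers":0.07}
    - {"ax":0,"ay":0,"az":0.0885,"x":-0.0165,"y":0.0201,"z":0,"fingers":0.07}
    - {"ax":0,"ay":0,"az":0.0885,"x":-0.0165,"y":0.0201,"z":0,"fingers":0.07}

```text
time: 40.17
eef_pos: [0.4632, 0.3195, 0.1782]
tcp_rot: [0.0, 0.264, 0.965, 0.0]
ft_force: [0.6, 0.9, -0.9]
grip_width: 0.751
finger_force: 0.0
```

Request:
servo_tool:
  motion:
    - {"ax":0,"ay":0,"az":0.0885,"x":-0.0165,"y":0.0201,"z":0,"fingers":0.07}
    - {"ax":0,"ay":0,"az":0.0885,"x":-0.0165,"y":0.0201,"z":0,"fingers":0.07}
    - {"ax":0,"ay":0,"az":0,"x":0,"y":0,"z":0,"fingers":0.07}
    - {"ax":0,"ay":0,"az":0,"x":0,"y":0,"z":0,"fingers":0.07}
    - {"ax":0,"ay":0,"az":0,"x":0,"y":0,"z":0,"fingers":0.07}
    - {"ax":0,"ay":0,"az":0,"x":0,"y":0,"z":0,"fingers":0.07}
    - {"ax":0,"ay":0,"az":0,"x":0,"y":0,"z":0,"fingers":0.07}
    - {"ax":0,"ay":0,"az":0,"x":0,"y":0,"z":0,"fingers":0.07}
    - {"ax":0,"ay":0,"az":0,"x":0,"y":0,"z":0,"fingers":0.07}
    - {"ax":0,"ay":0,"az":0,"x":0,"y":0,"z":0,"fingers":0.07}

```text
time: 41.0
eef_pos: [0.4313, 0.3586, 0.1781]
tcp_rot: [-0.0, 0.18, 0.984, -0.0]
ft_force: [-0.5, -0.1, -0.0]
grip_width: 0.751
finger_force: 0.0
```

Run:
```python
from h import *
s=get_state(); q=s['tcp_rot'];print(s['eef_pos'],2*np.degrees(np.arctan2(q[2],q[1]))-90)
d=get_image('wrist'); h=cv2.cvtColor(d['img'],cv2.COLOR_RGB2HSV)
m=((h[...,0]>100)&(h[...,0]<130)&(h[...,1]>140)&(h[...,2]>70)).astype(np.uint8)
n,l,st,c=cv2.connectedComponentsWithStats(m)
print([(st[k],c[k]) for k in range(1,n) if st[k,4]>80], proj(d,(.431,.3597,.095)))
```

```text
[0.43134374 0.35862928 0.17810186] 69.28689737329043
[(array([303, 234,  34,  34, 807], dtype=int32), array([319.34448575, 250.86369269]))] (np.float64(318.16631054342537), np.float64(251.17299446616266))
```

Request:
servo_tool:
  motion:
    - {"ax":0,"ay":0,"az":0,"x":0,"y":0.001,"z":-0.016,"fingers":0.07}
    - {"ax":0,"ay":0,"az":0,"x":0,"y":0,"z":-0.016,"fingers":0.07}
    - {"ax":0,"ay":0,"az":0,"x":0,"y":0,"z":-0.016,"fingers":0.07}
    - {"ax":0,"ay":0,"az":0,"x":0,"y":0,"z":-0.016,"fingers":0.07}
    - {"ax":0,"ay":0,"az":0,"x":0,"y":0,"z":-0.016,"fingers":0.07}
    - {"ax":0,"ay":0,"az":0,"x":0,"y":0,"z":-0.016,"fingers":0.07}
    - {"ax":0,"ay":0,"az":0,"x":0,"y":0,"z":-0.016,"fingers":0.07}
    - {"ax":0,"ay":0,"az":0,"x":0,"y":0,"z":-0.012,"fingers":0.07}
    - {"ax":0,"ay":0,"az":0,"x":0,"y":0,"z":-0.004,"fingers":0.07}
    - {"ax":0,"ay":0,"az":0,"x":0,"y":0,"z":0,"fingers":0.07}

```text
time: 41.88
eef_pos: [0.4308, 0.3596, 0.0494]
tcp_rot: [-0.001, 0.179, 0.984, -0.001]
ft_force: [0.2, 0.8, -0.7]
grip_width: 0.753
finger_force: 0.0
```

Request:
servo_tool:
  motion:
    - {"ax":0,"ay":0,"az":0,"x":0,"y":0,"z":0,"fingers":0.06}
    - {"ax":0,"ay":0,"az":0,"x":0,"y":0,"z":0,"fingers":0.056}
    - {"ax":0,"ay":0,"az":0,"x":0,"y":0,"z":0,"fingers":0.052}
    - {"ax":0,"ay":0,"az":0,"x":0,"y":0,"z":0,"fingers":0.048}
    - {"ax":0,"ay":0,"az":0,"x":0,"y":0,"z":0,"fingers":0.044}
    - {"ax":0,"ay":0,"az":0,"x":0,"y":0,"z":0,"fingers":0.04}
    - {"ax":0,"ay":0,"az":0,"x":0,"y":0,"z":0,"fingers":0.035}
    - {"ax":0,"ay":0,"az":0,"x":0,"y":0,"z":0,"fingers":0.03}
    - {"ax":0,"ay":0,"az":0,"x":0,"y":0,"z":0,"fingers":0.03}
    - {"ax":0,"ay":0,"az":0,"x":0,"y":0,"z":0,"fingers":0.03}

```text
time: 42.72
eef_pos: [0.4313, 0.36, 0.0506]
tcp_rot: [0.0, 0.179, 0.984, 0.0]
ft_force: [-0.7, -0.3, 5.3]
grip_width: 0.503
finger_force: 15.0
```

Request:
servo_tool:
  motion:
    - {"ax":0,"ay":0,"az":0,"x":0,"y":0,"z":0.024,"fingers":0.03}
    - {"ax":0,"ay":0,"az":0,"x":0,"y":0,"z":0.024,"fingers":0.03}
    - {"ax":0,"ay":0,"az":0,"x":0,"y":0,"z":0.024,"fingers":0.03}
    - {"ax":0,"ay":0,"az":0,"x":0,"y":0,"z":0.024,"fingers":0.03}
    - {"ax":0,"ay":0,"az":0,"x":0,"y":0,"z":0.024,"fingers":0.03}
    - {"ax":0,"ay":0,"az":0,"x":0.0119,"y":-0.0281,"z":0,"fingers":0.03}
    - {"ax":0,"ay":0,"az":0,"x":0.0119,"y":-0.0281,"z":0,"fingers":0.03}
    - {"ax":0,"ay":0,"az":0,"x":0.0119,"y":-0.0281,"z":0,"fingers":0.03}
    - {"ax":0,"ay":0,"az":0,"x":0.0119,"y":-0.0281,"z":0,"fingers":0.03}
    - {"ax":0,"ay":0,"az":0,"x":0.0119,"y":-0.0281,"z":0,"fingers":0.03}

```text
time: 43.55
eef_pos: [0.4907, 0.218, 0.1699]
tcp_rot: [-0.0, 0.179, 0.984, -0.0]
ft_force: [-0.4, 0.2, -1.2]
grip_width: 0.503
finger_force: 15.0
```

Request:
servo_tool:
  motion:
    - {"ax":0,"ay":0,"az":0,"x":0.0119,"y":-0.0281,"z":0,"fingers":0.03}
    - {"ax":0,"ay":0,"az":0,"x":0.0119,"y":-0.0281,"z":0,"fingers":0.03}
    - {"ax":0,"ay":0,"az":0,"x":0.0119,"y":-0.0281,"z":0,"fingers":0.03}
    - {"ax":0,"ay":0,"az":0,"x":0,"y":0,"z":0,"fingers":0.03}
    - {"ax":0,"ay":0,"az":0,"x":0,"y":0,"z":0,"fingers":0.03}
    - {"ax":0,"ay":0,"az":0,"x":0,"y":0,"z":0,"fingers":0.03}
    - {"ax":0,"ay":0,"az":0,"x":0,"y":0,"z":0,"fingers":0.03}
    - {"ax":0,"ay":0,"az":0,"x":0,"y":0,"z":0,"fingers":0.03}
    - {"ax":0,"ay":0,"az":0,"x":0,"y":0,"z":0,"fingers":0.03}
    - {"ax":0,"ay":0,"az":0,"x":0,"y":0,"z":0,"fingers":0.03}

```text
time: 44.38
eef_pos: [0.5261, 0.1357, 0.1701]
tcp_rot: [-0.0, 0.179, 0.984, 0.0]
ft_force: [-0.0, -0.0, -1.0]
grip_width: 0.506
finger_force: 15.0
```

Request:
servo_tool:
  motion:
    - {"ax":0,"ay":0,"az":0,"x":0.0005,"y":-0.0013,"z":-0.02,"fingers":0.03}
    - {"ax":0,"ay":0,"az":0,"x":0,"y":0,"z":-0.02,"fingers":0.03}
    - {"ax":0,"ay":0,"az":0,"x":0,"y":0,"z":-0.02,"fingers":0.03}
    - {"ax":0,"ay":0,"az":0,"x":0,"y":0,"z":-0.02,"fingers":0.03}
    - {"ax":0,"ay":0,"az":0,"x":0,"y":0,"z":-0.02,"fingers":0.03}
    - {"ax":0,"ay":0,"az":0,"x":0,"y":0,"z":-0.012,"fingers":0.03}
    - {"ax":0,"ay":0,"az":0,"x":0,"y":0,"z":-0.007,"fingers":0.03}
    - {"ax":0,"ay":0,"az":0,"x":0,"y":0,"z":-0.0045,"fingers":0.03}
    - {"ax":0,"ay":0,"az":0,"x":0,"y":0,"z":0,"fingers":0.03}
    - {"ax":0,"ay":0,"az":0,"x":0,"y":0,"z":0,"fingers":0.03}

```text
time: 45.22
eef_pos: [0.5273, 0.1339, 0.0473]
tcp_rot: [0.001, 0.179, 0.984, 0.0]
ft_force: [0.9, -0.2, -1.0]
grip_width: 0.503
finger_force: 15.0
```

Request:
servo_tool:
  motion:
    - {"ax":0,"ay":0,"az":0,"x":0,"y":0,"z":0,"fingers":0.048}
    - {"ax":0,"ay":0,"az":0,"x":0,"y":0,"z":0,"fingers":0.051}
    - {"ax":0,"ay":0,"az":0,"x":0,"y":0,"z":0,"fingers":0.056}
    - {"ax":0,"ay":0,"az":0,"x":0,"y":0,"z":0,"fingers":0.064}
    - {"ax":0,"ay":0,"az":0,"x":0,"y":0,"z":0,"fingers":0.07}
    - {"ax":0,"ay":0,"az":0,"x":0,"y":0,"z":0,"fingers":0.07}
    - {"ax":0,"ay":0,"az":0,"x":0,"y":0,"z":0,"fingers":0.07}
    - {"ax":0,"ay":0,"az":0,"x":0,"y":0,"z":0.015,"fingers":0.07}
    - {"ax":0,"ay":0,"az":0,"x":0,"y":0,"z":0.025,"fingers":0.07}
    - {"ax":0,"ay":0,"az":0,"x":0,"y":0,"z":0.03,"fingers":0.07}

```text
time: 46.05
eef_pos: [0.5259, 0.1336, 0.1163]
tcp_rot: [-0.001, 0.179, 0.984, -0.001]
ft_force: [0.6, 1.2, -0.7]
grip_width: 0.753
finger_force: 0.0
```

Request:
servo_tool:
  motion:
    - {"ax":0,"ay":0,"az":0,"x":0,"y":0,"z":0.03,"fingers":0.07}
    - {"ax":0,"ay":0,"az":0,"x":0,"y":0,"z":0.03,"fingers":0.07}
    - {"ax":0,"ay":0,"az":0,"x":-0.02,"y":0.03,"z":0.01,"fingers":0.07}
    - {"ax":0,"ay":0,"az":0,"x":-0.02,"y":0.03,"z":0.01,"fingers":0.07}
    - {"ax":0,"ay":0,"az":0,"x":-0.02,"y":0.03,"z":0.01,"fingers":0.07}
    - {"ax":0,"ay":0,"az":0,"x":-0.02,"y":0.03,"z":0.01,"fingers":0.07}
    - {"ax":0,"ay":0,"az":0,"x":-0.02,"y":0.03,"z":0,"fingers":0.07}
    - {"ax":0,"ay":0,"az":0,"x":-0.02,"y":0.03,"z":0,"fingers":0.07}
    - {"ax":0,"ay":0,"az":0,"x":-0.02,"y":0.03,"z":0,"fingers":0.07}
    - {"ax":0,"ay":0,"az":0,"x":-0.02,"y":0.03,"z":0,"fingers":0.07}

```text
time: 46.88
eef_pos: [0.3655, 0.3751, 0.2168]
tcp_rot: [0.0, 0.179, 0.984, 0.0]
ft_force: [1.2, -0.4, 0.5]
grip_width: 0.754
finger_force: 0.0
```

Request:
servo_tool:
  motion:
    - {"ax":0,"ay":0,"az":0,"x":-0.02,"y":0.03,"z":0,"fingers":0.07}
    - {"ax":0,"ay":0,"az":0,"x":-0.02,"y":0.03,"z":0,"fingers":0.07}
    - {"ax":0,"ay":0,"az":0,"x":-0.02,"y":0.03,"z":0,"fingers":0.07}
    - {"ax":0,"ay":0,"az":0,"x":-0.02,"y":0.03,"z":0,"fingers":0.07}
    - {"ax":0,"ay":0,"az":0,"x":0,"y":0,"z":0,"fingers":0.07}
    - {"ax":0,"ay":0,"az":0,"x":0,"y":0,"z":0,"fingers":0.07}
    - {"ax":0,"ay":0,"az":0,"x":0,"y":0,"z":0,"fingers":0.07}
    - {"ax":0,"ay":0,"az":0,"x":0,"y":0,"z":0,"fingers":0.07}
    - {"ax":0,"ay":0,"az":0,"x":0,"y":0,"z":0,"fingers":0.07}
    - {"ax":0,"ay":0,"az":0,"x":0,"y":0,"z":0,"fingers":0.07}

```text
time: 47.72
eef_pos: [0.2875, 0.4931, 0.2168]
tcp_rot: [0.0, 0.18, 0.984, 0.0]
ft_force: [0.4, 0.7, 0.1]
grip_width: 0.755
finger_force: 0.0
```

Run:
```python
from h import *
import pickle
D=pickle.load(open('d0.pkl','rb'))
red=lambda h:((h[...,0]<8)|(h[...,0]>172))&(h[...,1]>140)&(h[...,2]>70)
blue=lambda h:(h[...,0]>100)&(h[...,0]<130)&(h[...,1]>140)&(h[...,2]>70)
white=lambda h:h[...,2]>110
T=snap('top','t9.png'); S=snap('scene','s9.png')
def blob(d,b,f):
    x0,y0,x1,y1=b; h=cv2.cvtColor(d['img'][y0:y1,x0:x1],cv2.COLOR_RGB2HSV)
    n,l,st,c=cv2.connectedComponentsWithStats(f(h).astype(np.uint8)); k=1+np.argmax(st[1:,4]); return c[k]+[x0,y0]
for n,bt,bs,f,z in[('cap',(290,240,325,275),(280,230,308,252),blue,.09),('jar',(275,205,312,242),(288,205,325,235),red,.065),('drop',(320,220,347,245),(327,232,350,250),red,.08),('small',(347,178,367,198),(386,230,402,250),white,.02)]:
    print(n,[(onz(N,*blob(N,b,f),z)-onz(D[k],*blob(D[k],b,f),z)).round(4)[:2] for k,N,b in(('top',T,bt),('scene',S,bs))])
cv2.imwrite('pics/f9.png',np.hstack([cv2.resize(T['img'][150:310,260:480],(440,320)),cv2.resize(S['img'][190:390,270:490],(352,320))])[:,:,::-1])
print(get_state()['eef_pos'])
```

```text
cap [array([ 0.0002, -0.0004]), array([ 0.0004, -0.0007])]
jar [array([ 0.0002, -0.0005]), array([-0.0001, -0.001 ])]
drop [array([0.0006, 0.    ]), array([0.0007, 0.0001])]
small [array([0., 0.]), array([0., 0.])]
[0.28730859 0.49336296 0.21673235]
```

View pics/f9.png

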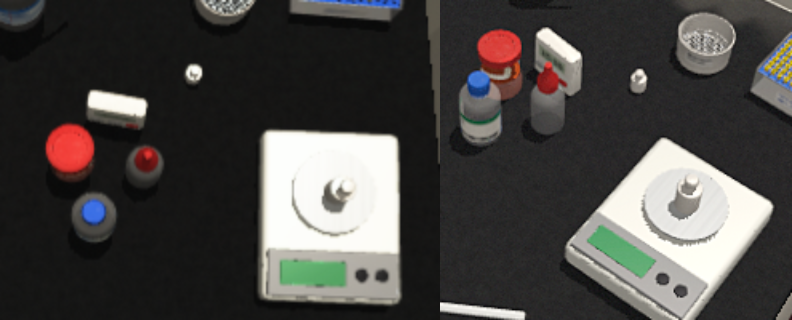

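All three are back within about 1 mm of their starting spots. The weight stands upright mid-pan, at (343,188) in the left half, and the small weight has not moved.

```bash
python3 -c "
from station import *
print(finish_job())"
```

```text
the job is handed in; nothing more can be done
None
```

The job is handed in (no verdict came back): the big weight stands on the balance pan, the bottle, jar and dropper bottle are back within about 1 mm of their starting spots, and the small weight has not moved.

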